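# Stand the pole fork in its tray cup and slide the tray home

## Task

Take the chrome pole fork off its sloping rest and stand it upright, fork end up, in the cup on the loose tray: lower it in and let go, do not drop it. Then slide the loaded tray all the way into the slotted holder, up against its back stop, with the fork still standing in the cup. Leave the spray bottle, the bucket lid and the scrub brush where they are.

Things in the scene. Friction and masses are not known exactly. Their poses are not given: they have to be found in the camera images.
- fork_mid (a point): Middle of the chrome pole fork (165 mm, about 0.16 kg): square shank 18 x 18 x 132 mm with a two-pronged U head 58 mm wide, 33 long, 10 thick. Point on the shank's centre line, 82 mm from the foot. z: foot to head; y: direction in which the prongs stand apart, level at the start. It starts on the rest, head up, z 40 degrees above level. Pinch across its y sides, 95 to 128 mm from the foot.
- fork: The same loose pole fork; this point is the middle of its flat foot face, same axes as fork_mid.
- rest: Fixed dark steel sloping rest carrying the fork. Origin on the shelf; x level, the way the fork's head points; z up. Fork's foot middle at x = -170 mm, 24 mm up, against a stop. Side cheeks 31 mm over all hold the shank 13 to 43 and 66 to 78 mm from its foot; beyond them only a prop 12 mm wide stands under it, at 121 mm. Base plate 150 x 60 x 4 mm.
- tray: Loose white enamelled steel tray, 160 (x) by 130 mm (y), about 0.6 kg, flat on the shelf. Origin under its centre; x points to its far end, which enters the holder first. Floor 4 mm thick; bare side borders 13 mm wide run under the holder's lips; 16 mm rims inside these; on its near edge (x = -80 mm) an upright push plate 104 mm wide, 34 mm high, 4 mm thick.
- tray_edge (a point): Middle of the outer face of the tray's push plate at its near edge, 19 mm above the shelf; same axes as the tray. Sliding the tray takes some 3 to 7 N.
- cup_floor (a point): Centre of the inner floor of the round white steel cup fixed on the tray, 8 mm above the tray's underside and 35 mm beyond the tray's centre. The cup is 46 mm across outside, 40 mm inside, its rim 66 mm above this point. z up. A fork standing in it leans up to about 20 degrees.
- holder: Fixed dark steel slotted holder: two channels 20 mm high, open to the robot, 138 mm apart, lips overhanging 14 mm at 16 mm height. Origin on the shelf, middle of the mouth; x inwards. Cheeks flare 14 mm out over 34 mm before the mouth. Back stop at x = 160: the tray is home with its centre at x = 80, near edge level with the mouth. It starts askew, centre 115 to 135 mm before the mouth.
- bottle_mid (a point): Blue spray bottle with a white trigger head, 60 mm across and 191 mm tall, standing loose; point on its axis 90 mm up. Bystander.
- lid_mid (a point): Red plastic bucket lid, 180 mm across, lying loose; point at its centre 7 mm up. Bystander.
- brush_mid (a point): Wooden scrub brush 170 x 56 mm, 64 mm high with its handle, lying loose bristles down; point at its centre 30 mm up. Bystander.
Mind the look-alikes: they are no part of the job. What is shaped like the fork but green or turquoise is not meant.

How it is judged:
On the way, in this order (a step that is already met when the one before it is completed fails the run):
1. the fork stands in the cup, foot on the cup's floor, let go, the tray still out (horizontal distance between fork and cup_floor below 0.02 m and z of fork in the frame of cup_floor between -0.006 and 0.012 m and angle between fork_mid's own z axis and vertical below 0.45 rad and contact force between the fingers and fork below 0.1 N and x of tray in the frame of holder below 0.03 m), for 0.2 s.
2. the tray is home in the holder, the fork standing in the cup (x of tray in the frame of holder above 0.072 m and horizontal distance between fork and cup_floor below 0.02 m and angle between fork_mid's own z axis and vertical below 0.45 rad), for 0.2 s.
At the end, for the whole second after the job is handed in: The tray lies flat between the holder's channels, within 8 mm of its back stop, within 10 mm sideways and 0.08 rad of square; the fork stands head up in the cup, its foot within 20 mm of the centre and 12 mm of the floor of the cup, leaning less than 0.45 rad; both are at rest (all of step 2 and x of tray in the frame of holder below 0.086 m and y of tray in the frame of holder between -0.01 and 0.01 m and height (world z) of tray below 0.006 m and angle between the x axis of tray and the x axis of holder, either way round below 0.08 rad and z of fork in the frame of cup_floor between -0.006 and 0.012 m and linear speed of fork below 0.03 m/s and linear speed of tray below 0.02 m/s); the robot touches nothing.
It fails at once if the fork is dropped (falls free faster than 0.8 m/s, a drop of over about 30 mm) (contact force between the fingers and fork below 0.05 N and linear speed of fork above 0.8 m/s).
It fails at once if the spray bottle is shifted more than 30 mm or knocked over (distance of bottle_mid from where it was at the start of the episode above 0.03 m).
It fails at once if the bucket lid is shifted more than 30 mm (distance of lid_mid from where it was at the start of the episode above 0.03 m).
It fails at once if the scrub brush is shifted more than 30 mm (distance of brush_mid from where it was at the start of the episode above 0.03 m).
It also fails if it takes over 64 s, if anything falls off the work surface, if the arm or the gripper's body presses on something with over 40 N, if the wrist force passes 120 N, or if a joint passes its speed limit or range.

## Robot

A 7-joint arm with a two-finger parallel gripper is mounted at the origin on the work surface. World frame = base frame: x ahead of the robot, y to its left, z up, the work surface at z = 0. Lengths are in m, angles in rad, forces in N, time in s.
With the tool pointing down it reaches from about 0.4 to 0.85 m from the base axis. Payload 4.5 kg.
Tool frame: the origin (TCP) lies on the centre line of the jaws, within the pads' length; the fingertips stand 14 mm ahead of it and the grasp point (between the pads) lies 5 mm behind it; y points along the fingers, z is the direction in which the jaws open and shut, and the axes are right-handed (so a half turn about y gives the same grasp; the last joint's range is limited). The gripper opens to 88 mm and grips with 3 to 60 N. Pads are 18 mm wide; open, the fingers measure 123 mm over their backs; the gripper's body (75 mm by 187 mm) begins 45 mm behind the grasp point.
Start: joints at [-1.22, 0.689, -0.195, 1.565, 0.157, 0.902, -0.215], TCP at [0.195, 0.594, 0.253] pointing down, gripper open.
Joint ranges: [-3.01, 3.01], [-0.46, 2.08], [-1.47, 1.51], [0.13, 2.56], [-1, 4.14], [0.04, 2.09], [-2.66, 2.66]. Speed limits (rad/s): [2.57, 2.57, 3.14, 3.14, 3.14, 3.14, 3.14].

## Interface

Orientations are given as a unit quaternion [x, y, z, w].
In Python, from plant import get_state, imaging, job gives the robot as it stands.
- The arm moves only by the tool send_rows, never from a script. Its argument "motion" is a list that holds one entry, the list of rows, each a list of 7 numbers: the turn, a rotation vector about the tool's x, y, z scaled (see below), then the shift along the tool's x, y, z scaled (see below), then the gripper's target within -1 to 1 (shut at 1, half-way at 0, fully open at -1). In form: [[[rx, ry, rz, tx, ty, tz, gripper], ...]]. A call has exactly 5 rows; each row shifts and turns the commanded pose from where the row before left it, along the tool's axes as they then stand; what a row does not reach is not made up. The controller multiplies each number of a shift by 0.02 m and each number of a turn by 0.08 rad. A row lasts 1/12 s, in which the tool goes at most 41.7 mm and 7.16 degrees, less where a joint would pass 70% of its speed; a pose out of reach is approached as far as the arm can. A call with a number of a shift or a turn outside -1 to 1 is refused whole. A call with a gripper value outside its range is refused whole. The fingers move at their own pace and stop on an object; "force" is the grip in N (left out, the last holds). Time passes only in rows, so rows that do not move let the fingers close, or fill a call up. It gives the time, the measured TCP pose, the force and the opening at its end, in the units of the state.
- get_state(): the state, without advancing time (a new reading comes with each control period).
- imaging.snapshot(name): name is "scene" or "top" or "wrist"; returns a dict with "img" (420x560x3 uint8, red, green, blue), "camera_matrix" (3x3 intrinsics, pixels), "R" (3x3) and "t" (3): a world point X has camera coordinates R X + t; the wrist camera has in their place "hand_eye" (4x4, takes a point from camera to tool coordinates, whose origin is the TCP and whose axes are the tool frame's). Camera axes: x right, y down, z forward; pixel columns grow to the right and rows downward; lengths in m; the calibration is good to about 2 mm. The wrist camera is an equidistant fisheye: a pixel r from the principal point sees the ray r / f radians off the axis. A picture is of the moment at which its call begins: read the wrist's pose just before it. There is no depth.
- job.finish_job(): hands the job in, once; it reports no verdict.
The state is a dict: "clock": time; "q": joint angles; "qd": joint speeds; "joint_torque": joint torques, N m; "tool_pos": TCP position; "eef_rot": TCP orientation; "contact_force": force on the tool from outside, world axes, zero at the start; "moment": the same for the moment, N m; "opening": opening from 0.0 (shut) to 1.0 (fully open).
Only numpy, scipy, OpenCV 4.12 (cv2) and the standard library are available. Lean on these libraries where they do the work, as an engineer would, in place of code of your own. Each camera call takes 0.05 s, during which the arm holds its last target.

## Working session

There is one attempt and no reset: what is moved stays moved. The work goes in short steps, Python scripts to look and compute and a tool call to move; the robot and the scene stay as the last step left them, time stands still between calls to the robot, and variables do not carry over. Pictures are saved under pics/ and viewed, and the job is handed in when it is done.

Besides the shell and the picture viewer there is one more tool, called after "Request:" by a JSON object that holds its "method" and its "body", one argument or row to a line. send_rows: Moves the arm, as the interface text tells. Its arguments: {"type":"object","properties":{"motion":{"type":"array"},"force":{"type":"number"}},"required":["motion"]}

```bash
ls; mkdir -p pics; python3 - <<'E'
from plant import get_state, imaging, job
import cv2,pickle
print(get_state())
for n in ["scene","top","wrist"]:
    s=imaging.snapshot(n)
    cv2.imwrite(f"pics/{n}0.png",s["img"][:,:,::-1])
    pickle.dump(s,open(f"{n}0.pkl","wb"))
    print(n,{k:v for k,v in s.items() if k!="img"})
E
```

```text
pics
{'clock': 0.0, 'q': array([-1.22021384,  0.68998208, -0.19450373,  1.56634164,  0.15733398,
        0.90249213, -0.21508244]), 'qd': array([-0.00208142, -0.00076944,  0.00023276, -0.00248108,  0.00173409,
        0.00139057, -0.00044249]), 'joint_torque': array([ 5.89352458e-04, -5.27554107e+01, -1.26690332e+00, -1.53428221e+01,
       -5.27124968e-02,  6.71557340e-03,  1.75108448e-04]), 'tool_pos': array([0.19456448, 0.59330899, 0.25191158]), 'eef_rot': array([ 0.6989066 , -0.11153567,  0.11144766, -0.6976165 ]), 'contact_force': array([-0.90932774, -0.06146802, -0.60821869]), 'moment': array([-0.00690162,  0.03846798,  0.01269338]), 'opening': 0.9994097797933605}
scene {'camera_matrix': array([[380.22776521,   0.        , 273.77177434],
       [  0.        , 380.22776521, 214.38748934],
       [  0.        ,   0.        ,   1.        ]]), 'R': array([[-0.7186598 ,  0.69523114, -0.01348157],
       [ 0.45866055,  0.45936655, -0.76066607],
       [-0.52264576, -0.55284359, -0.64900337]]), 't': array([ 0.46199571, -0.22467988,  1.38516744])}
top {'camera_matrix': array([[453.3794
[... 172 characters left out ...]
5644, -0.0128481 ],
       [-0.98904159, -0.01586525, -0.14678223],
       [ 0.14654264,  0.01534115, -0.98908539]]), 't': array([0.00773452, 0.65013101, 1.14854878])}
wrist {'camera_matrix': array([[325.1922621 ,   0.        , 274.12642645],
       [  0.        , 325.1922621 , 211.09948072],
       [  0.        ,   0.        ,   1.        ]]), 'hand_eye': array([[-4.40511735e-04,  9.60274838e-01,  2.79055626e-01,
        -7.20383489e-02],
       [-7.69798965e-04, -2.79055896e-01,  9.60274552e-01,
        -1.31933890e-01],
       [ 9.99999607e-01,  2.08195477e-04,  8.62145973e-04,
         5.21755774e-05],
       [ 0.00000000e+00,  0.00000000e+00,  0.00000000e+00,
         1.00000000e+00]])}
```

View pics/scene0.png

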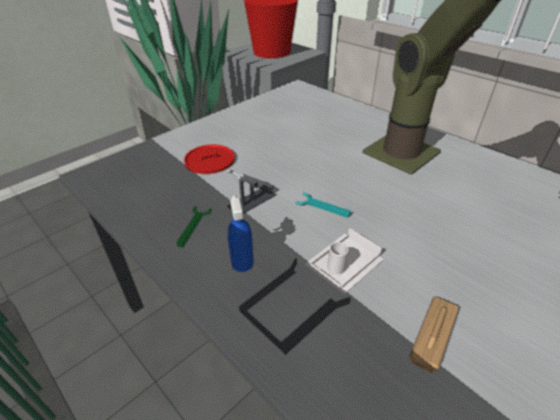

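View pics/top0.png

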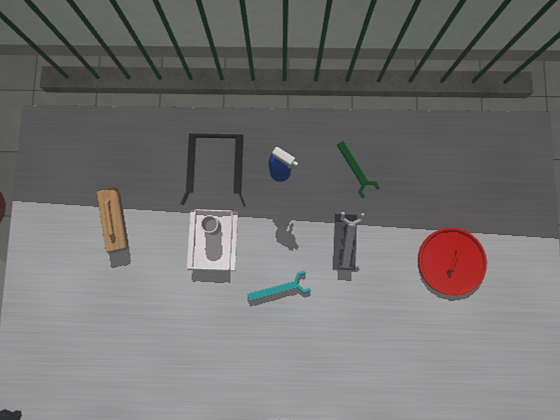

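View pics/wrist0.png

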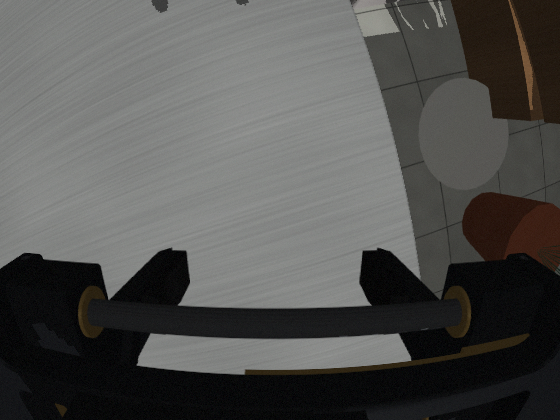

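The top view shows the tray at (212,240), holder mouth near (214,200), fork on the rest around (347,240), bottle (280,165), brush (113,220) and lid (452,262). I'll zoom in for precise measurements.

```bash
cat > h.py <<'E'
import numpy as np,pickle,cv2
from scipy.spatial.transform import Rotation as Ro
def ld(n): return pickle.load(open(n,"rb"))
def bp(s,px,z):
    K,R,t=s["camera_matrix"],s["R"],s["t"]
    d=R.T@np.linalg.inv(K)@np.array([px[0],px[1],1.]); c=-R.T@t
    return c+d*(z-c[2])/d[2]
def pj(s,X):
    X=np.atleast_2d(X); p=(s["R"]@X.T).T+s["t"]; p=p@s["camera_matrix"].T
    return p[:,:2]/p[:,2:]
def crop(s,x0,x1,y0,y1,f,name):
    im=s["img"][y0:y1,x0:x1,::-1]
    im=cv2.resize(im,None,fx=f,fy=f,interpolation=cv2.INTER_CUBIC); cv2.imwrite(name,im)
E
python3 - <<'E'
from h import *
s=ld("top0.pkl")
crop(s,175,275,125,280,3.8,"pics/t1.png") if 0 else None
crop(s,170,270,125,275,4,"pics/tray.png")
crop(s,310,390,195,285,6,"pics/rest.png")
s=ld("scene0.pkl")
crop(s,210,390,150,290,4,"pics/sc.png")
crop(s,220,290,160,225,8,"pics/sc2.png")
E
```

```text
(no output)
```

View pics/tray.png

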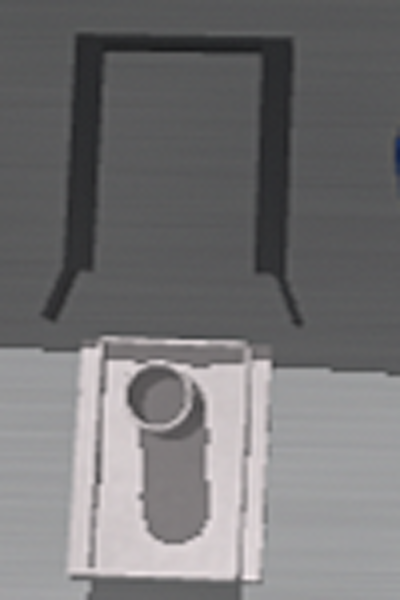

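View pics/rest.png

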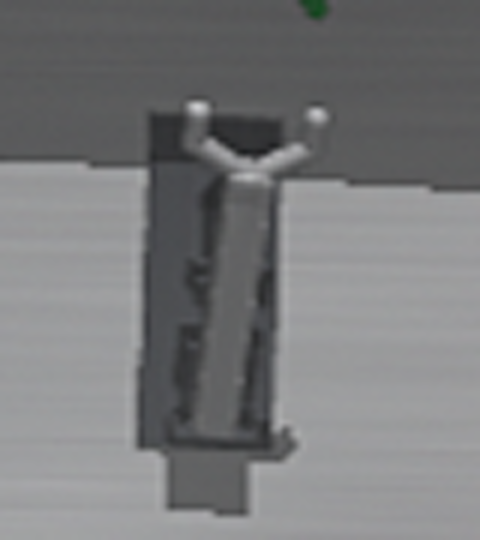

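View pics/sc2.png

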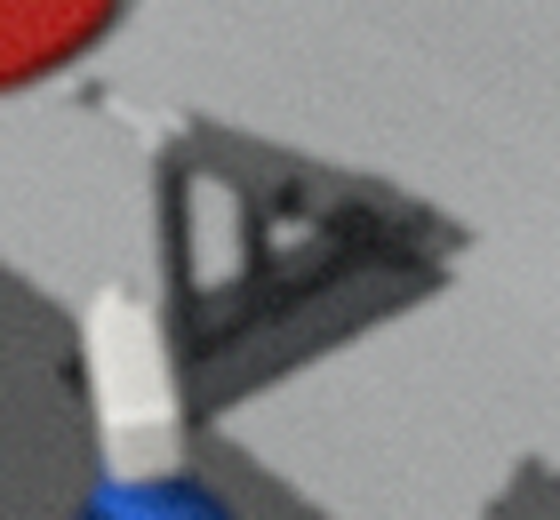

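```bash
python3 - <<'E'
from h import *
s=ld("top0.pkl")
c=lambda x,y,f,ox,oy:((x+.5)/f+ox-.5,(y+.5)/f+oy-.5)
R=lambda x,y:c(x,y,6,310,195)
a=bp(s,R(198,108),.130);b=bp(s,R(316,116),.130);f=bp(s,R(216,434),.031)
m=(a+b)/2
print("tips",a,b,np.linalg.norm(a-b),"mid",m,"foot",f,"len",np.linalg.norm((m-f)[:2]),"yaw",np.arctan2(*(m-f)[[1,0]]), "yaw tips",np.arctan2(-(a-b)[0],(a-b)[1]))
T=lambda x,y:c(x,y,4,170,125)
# tray corners at z .004
for n,p in dict(nl=(68,578),nr=(262,582),fl=(80,347),fr=(270,347)).items(): print(n,bp(s,T(*p),.004))
print("cup rim",bp(s,T(160,398),.074))
for n,p in dict(il=(95,270),ir=(257,270),ol=(64,268),or_=(285,275),bl=(104,52),br=(262,52),obl=(77,36),obr=(292,38),fl=(45,318),fr=(300,325)).items(): print(n,bp(s,T(*p),.02))
for n,p,z in [("bottle",(280,170),.0),("lid",(452,262),.007),("brush",(113,220),.03)]: print(n,bp(s,p,z))
print("turq",bp(s,(250,298),0),bp(s,(305,282),0))
E
```

```text
tips [ 0.63333493 -0.1480145   0.13      ] [ 0.63081344 -0.19603024  0.13      ] 0.048081899948465574 mid [ 0.63207419 -0.17202237  0.13      ] foot [ 0.50377267 -0.16865054  0.031     ] len 0.12834580996045722 yaw -0.02627446335411753 yaw tips -0.052465588213319723
nl [0.49098468 0.25459569 0.004     ]
nr [0.49063783 0.12381969 0.004     ]
fl [0.64809395 0.25367446 0.004     ]
fr [0.65019212 0.12326319 0.004     ]
cup rim [0.60588838 0.18611466 0.074     ]
il [0.69894327 0.2425544  0.02      ]
ir [0.70065823 0.13211346 0.02      ]
ol [0.69999913 0.26378269 0.02      ]
or_ [0.69749958 0.11295077 0.02      ]
bl [0.85264876 0.24313173 0.02      ]
br [0.85417354 0.13345074 0.02      ]
obl [0.86388583 0.26242845 0.02      ]
obr [0.86450824 0.11293992 0.02      ]
fl [0.66531842 0.27508652 0.02      ]
fr [0.66327071 0.10178967 0.02      ]
bottle [0.7689515 0.0077731 0.       ]
lid [ 0.52240678 -0.45579854  0.007     ]
brush [0.61773662 0.45331199 0.03      ]
turq [0.41761321 0.08216815 0.        ] [ 0.46247507 -0.06425714  0.        ]
```

```bash
cat > plan.py <<'E'
from h import *
from plant import get_state
def st():
    s=get_state(); return s, np.array(s["tool_pos"]), Ro.from_quat(s["eef_rot"])
def show():
    s,p,R=st(); M=R.as_matrix()
    print("t%.2f"%s["clock"],"p",p.round(4),"x",M[:,0].round(3),"y",M[:,1].round(3),"z",M[:,2].round(3),"open %.3f"%s["opening"])
    print("q",s["q"].round(2),"F",s["contact_force"].round(1),"M",s["moment"].round(2))
def ori(ydir,zdir):
    y=np.array(ydir,float);y/=np.linalg.norm(y); z=np.array(zdir,float); z-=y*(z@y); z/=np.linalg.norm(z)
    return Ro.from_matrix(np.c_[np.cross(y,z),y,z])
def to(pt,Rt=None):
    s,p,R=st()
    if Rt is None: Rt=R
    d=R.inv().apply(np.array(pt)-p)/.02
    rv=(R.inv()*Rt).as_rotvec()/.08
    print("shift units (cur axes)",d.round(2)," turn units",rv.round(2)," min rows",max(np.abs(d).max(),np.abs(rv).max()).round(1))
    return d,rv
E
python3 -c "
from plan import *
show()
for sgn in (1,-1):
    to([.59,-.17,.25],ori([0,0,-1],[-.035*sgn,-sgn,0]))"
```

```text
t0.15 p [0.1946 0.5934 0.2521] x [ 0.95  -0.311  0.   ] y [-0.    -0.001 -1.   ] z [ 0.311  0.95  -0.001] open 1.001
q [-1.22  0.69 -0.19  1.57  0.16  0.9  -0.22] F [-0.3  0.3 -0.8] M [-0.05 -0.03 -0.02]
shift units (cur axes) [ 30.68   0.15 -30.11]  turn units [0.000e+00 3.575e+01 3.000e-02]  min rows 35.7
shift units (cur axes) [ 30.68   0.15 -30.11]  turn units [ 0.02 -3.52 -0.  ]  min rows 30.7
```

```bash
cat >> plan.py <<'E'
def rows(pt,Rt,n,turn=None,g=-1,mask=None):
    """n interpolated rows to pose; turn: override total rotvec (tool axes)"""
    s,p,R=st()
    rv=(R.inv()*Rt).as_rotvec() if turn is None else np.array(turn)
    dp=(np.array(pt)-p)/n; out=[]
    for i in range(n):
        Ri=R*Ro.from_rotvec(rv*i/n)
        out.append(np.r_[rv/n/.08,Ri.inv().apply(dp)/.02,g].round(2))
    for i,o in enumerate(out):
        if i%5==0: print("--")
        print([float(v) for v in o])
E
python3 -c "
from plan import *
rows([.58,-.17,.25],ori([0,0,-1],[.035,-1,0]),40)"
```

```text
--
[0.0, 0.87, 0.0, 0.76, 0.0, -0.76, -1.0]
[0.0, 0.87, 0.0, 0.81, 0.0, -0.7, -1.0]
[0.0, 0.87, 0.0, 0.85, 0.0, -0.64, -1.0]
[0.0, 0.87, 0.0, 0.9, 0.0, -0.58, -1.0]
[0.0, 0.87, 0.0, 0.93, 0.0, -0.52, -1.0]
--
[0.0, 0.87, 0.0, 0.97, 0.0, -0.45, -1.0]
[0.0, 0.87, 0.0, 1.0, 0.0, -0.38, -1.0]
[0.0, 0.87, 0.0, 1.02, 0.0, -0.31, -1.0]
[0.0, 0.87, 0.0, 1.04, 0.0, -0.24, -1.0]
[0.0, 0.87, 0.0, 1.06, 0.0, -0.17, -1.0]
--
[0.0, 0.87, 0.0, 1.06, 0.0, -0.1, -1.0]
[0.0, 0.87, 0.0, 1.07, 0.0, -0.02, -1.0]
[0.0, 0.87, 0.0, 1.07, 0.0, 0.05, -1.0]
[0.0, 0.87, 0.0, 1.06, 0.0, 0.13, -1.0]
[0.0, 0.87, 0.0, 1.05, 0.0, 0.2, -1.0]
--
[0.0, 0.87, 0.0, 1.03, 0.0, 0.27, -1.0]
[0.0, 0.87, 0.0, 1.01, 0.0, 0.35, -1.0]
[0.0, 0.87, 0.0, 0.98, 0.0, 0.42, -1.0]
[0.0, 0.87, 0.0, 0.95, 0.0, 0.48, -1.0]
[0.0, 0.87, 0.0, 0.92, 0.0, 0.55, -1.0]
--
[0.0, 0.87, 0.0, 0.88, 0.0, 0.61, -1.0]
[0.0, 0.87, 0.0, 0.83, 0.0, 0.67, -1.0]
[0.0, 0.87, 0.0, 0.78, 0.0, 0.73, -1.0]
[0.0, 0.87, 0.0, 0.73, 0.0, 0.78, -1.0]
[0.0, 0.87, 0.0, 0.68, 0.0, 0.83, -1.0]
--
[0.0, 0.87, 0.0, 0.62, 0.0, 0.87, -1.0]
[0.0, 0.87, 0.0, 0.55, 0.0, 0.91, -1.0]
[0.0, 0.87, 0.0, 0.49, 0.0, 0.95, -1.0]
[0.0, 0.87, 0.0, 0.42, 0.0, 0.98, -1.0]
[0.0, 0.87, 0.0, 0.35, 0.0, 1.01, -1.0]
--
[0.0, 0.87, 0.0, 0.28, 0.0, 1.03, -1.0]
[0.0, 0.87, 0.0, 0.21, 0.0, 1.05, -1.0]
[0.0, 0.87, 0.0, 0.13, 0.0, 1.06, -1.0]
[0.0, 0.87, 0.0, 0.06, 0.0, 1.07, -1.0]
[0.0, 0.87, 0.0, -0.01, 0.0, 1.07, -1.0]
--
[0.0, 0.87, 0.0, -0.09, 0.0, 1.07, -1.0]
[0.0, 0.87, 0.0, -0.16, 0.0, 1.06, -1.0]
[0.0, 0.87, 0.0, -0.24, 0.0, 1.04, -1.0]
[0.0, 0.87, 0.0, -0.31, 0.0, 1.02, -1.0]
[0.0, 0.87, 0.0, -0.38, 0.0, 1.0, -1.0]
```

Request:
{"method": "send_rows", "body": {
  "motion": [
    [[0,0.87,0,0.76,0,-0.76,-1],[0,0.87,0,0.81,0,-0.7,-1],[0,0.87,0,0.85,0,-0.64,-1],[0,0.87,0,0.9,0,-0.58,-1],[0,0.87,0,0.93,0,-0.52,-1]]
  ]
}}

```text
clock: 0.57
tool_pos: [0.2434, 0.4974, 0.2525]
eef_rot: [0.668, -0.232, 0.232, -0.668]
contact_force: [0.3, -0.1, 0.3]
opening: 0.999
```

Request:
{"method": "send_rows", "body": {
  "motion": [
    [[0,0.87,0,0.97,0,-0.45,-1],[0,0.87,0,1,0,-0.38,-1],[0,0.87,0,1,0,-0.31,-1],[0,0.87,0,1,0,-0.24,-1],[0,0.87,0,1,0,-0.17,-1]]
  ]
}}

```text
clock: 0.98
tool_pos: [0.2904, 0.4041, 0.2527]
eef_rot: [0.618, -0.344, 0.344, -0.618]
contact_force: [-0.4, -0.4, 0.4]
opening: 1.002
```

Request:
{"method": "send_rows", "body": {
  "motion": [
    [[0,0.87,0,1,0,-0.1,-1],[0,0.87,0,1,0,-0.02,-1],[0,0.87,0,1,0,0.05,-1],[0,0.87,0,1,0,0.13,-1],[0,0.87,0,1,0,0.2,-1]]
  ]
}}

```text
clock: 1.4
tool_pos: [0.3361, 0.3143, 0.2527]
eef_rot: [0.549, -0.446, 0.446, -0.549]
contact_force: [0.8, -0.7, 0.4]
opening: 0.996
```

Request:
{"method": "send_rows", "body": {
  "motion": [
    [[0,0.87,0,1,0,0.27,-1],[0,0.87,0,1,0,0.35,-1],[0,0.87,0,0.98,0,0.42,-1],[0,0.87,0,0.95,0,0.48,-1],[0,0.87,0,0.92,0,0.55,-1]]
  ]
}}

```text
clock: 1.82
tool_pos: [0.3844, 0.2199, 0.2527]
eef_rot: [-0.463, 0.534, -0.534, 0.463]
contact_force: [0.5, 0.4, -0.1]
opening: 1.002
```

```bash
python3 -c "
from plan import *
show()
rows([.58,-.17,.25],ori([0,0,-1],[.035,-1,0]),20)"
```

```text
t1.82 p [0.3844 0.2199 0.2527] x [-0.142 -0.99  -0.   ] y [-0.  0. -1.] z [ 0.99  -0.142 -0.   ] open 1.002
q [-0.73  0.47  0.16  2.1  -0.13  0.58 -0.62] F [ 0.5  0.4 -0.1] M [-0.08  0.05 -0.01]
--
[0.0, 0.87, -0.0, 0.9, 0.01, 0.62, -1.0]
[0.0, 0.87, -0.0, 0.85, 0.01, 0.68, -1.0]
[0.0, 0.87, -0.0, 0.8, 0.01, 0.74, -1.0]
[0.0, 0.87, -0.0, 0.75, 0.01, 0.79, -1.0]
[0.0, 0.87, -0.0, 0.69, 0.01, 0.84, -1.0]
--
[0.0, 0.87, -0.0, 0.63, 0.01, 0.89, -1.0]
[0.0, 0.87, -0.0, 0.57, 0.01, 0.93, -1.0]
[0.0, 0.87, -0.0, 0.5, 0.01, 0.97, -1.0]
[0.0, 0.87, -0.0, 0.43, 0.01, 1.0, -1.0]
[0.0, 0.87, -0.0, 0.36, 0.01, 1.03, -1.0]
--
[0.0, 0.87, -0.0, 0.29, 0.01, 1.05, -1.0]
[0.0, 0.87, -0.0, 0.21, 0.01, 1.07, -1.0]
[0.0, 0.87, -0.0, 0.14, 0.01, 1.08, -1.0]
[0.0, 0.87, -0.0, 0.06, 0.01, 1.09, -1.0]
[0.0, 0.87, -0.0, -0.01, 0.01, 1.09, -1.0]
--
[0.0, 0.87, -0.0, -0.09, 0.01, 1.09, -1.0]
[0.0, 0.87, -0.0, -0.16, 0.01, 1.08, -1.0]
[0.0, 0.87, -0.0, -0.24, 0.01, 1.06, -1.0]
[0.0, 0.87, -0.0, -0.31, 0.01, 1.04, -1.0]
[0.0, 0.87, -0.0, -0.38, 0.01, 1.02, -1.0]
```

Request:
{"method": "send_rows", "body": {
  "motion": [
    [[0,0.87,0,0.9,0,0.62,-1],[0,0.87,0,0.85,0,0.68,-1],[0,0.87,0,0.8,0,0.74,-1],[0,0.87,0,0.75,0,0.79,-1],[0,0.87,0,0.69,0,0.84,-1]]
  ]
}}

```text
clock: 2.23
tool_pos: [0.4333, 0.1226, 0.2527]
eef_rot: [-0.364, 0.606, -0.606, 0.364]
contact_force: [0.3, 0.3, -0.4]
opening: 0.997
```

Request:
{"method": "send_rows", "body": {
  "motion": [
    [[0,0.87,0,0.63,0,0.89,-1],[0,0.87,0,0.57,0,0.93,-1],[0,0.87,0,0.5,0,0.97,-1],[0,0.87,0,0.43,0,1,-1],[0,0.87,0,0.36,0,1,-1]]
  ]
}}

```text
clock: 2.65
tool_pos: [0.4822, 0.0257, 0.2527]
eef_rot: [-0.253, 0.66, -0.66, 0.253]
contact_force: [0.2, -0.1, 0.2]
opening: 0.999
```

Request:
{"method": "send_rows", "body": {
  "motion": [
    [[0,0.87,0,0.29,0,1,-1],[0,0.87,0,0.21,0,1,-1],[0,0.87,0,0.14,0,1,-1],[0,0.87,0,0.06,0,1,-1],[0,0.87,0,0,0,1,-1]]
  ]
}}

```text
clock: 3.07
tool_pos: [0.5271, -0.0651, 0.2526]
eef_rot: [-0.135, 0.694, -0.694, 0.135]
contact_force: [0.6, -0.6, 0.4]
opening: 0.997
```

Request:
{"method": "send_rows", "body": {
  "motion": [
    [[0,0.87,0,-0.09,0,1,-1],[0,0.87,0,-0.16,0,1,-1],[0,0.87,0,-0.24,0,1,-1],[0,0.87,0,-0.31,0,1,-1],[0,0.87,0,-0.38,0,1,-1]]
  ]
}}

```text
clock: 3.48
tool_pos: [0.5747, -0.1565, 0.2524]
eef_rot: [-0.013, 0.707, -0.707, 0.013]
contact_force: [0.9, -0.7, 1.0]
opening: 0.999
```

```bash
python3 - <<'E'
from plan import *
from plant import imaging
show()
s,p,R=st()
w=imaging.snapshot("wrist"); w["p"]=p; w["q"]=R.as_quat(); pickle.dump(w,open("wrist1.pkl","wb"))
cv2.imwrite("pics/wrist1.png",w["img"][:,:,::-1])
t=imaging.snapshot("top");cv2.imwrite("pics/top1.png",t["img"][:,:,::-1]); pickle.dump(t,open("top1.pkl","wb"))
show()
E
```

```text
t3.48 p [ 0.5747 -0.1565  0.2524] x [-0.999 -0.037  0.   ] y [-0.     0.001 -1.   ] z [ 0.037 -0.999 -0.001] open 0.999
q [-0.1   0.7   0.52  1.68 -0.43  0.88 -0.94] F [ 0.9 -0.7  1. ] M [ 0.01  0.12 -0.01]
t3.58 p [ 0.5751 -0.1599  0.2527] x [-0.999 -0.035 -0.001] y [ 0.001 -0.004 -1.   ] z [ 0.035 -0.999  0.004] open 0.999
q [-0.1   0.7   0.52  1.68 -0.43  0.87 -0.93] F [-1.  -0.2 -0.4] M [-0.05  0.18  0.06]
```

View pics/wrist1.png

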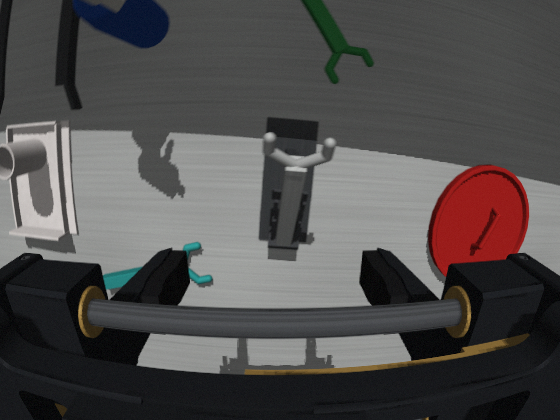

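Wrist view: fork head tips at about (269,139) and (330,143), foot at about (283,245), clear of neighbours. I'll take a settled picture and fit the fork pose from both views.

```bash
python3 - <<'E'
from plan import *
from plant import imaging
s,p,R=st(); show()
w=imaging.snapshot("wrist"); w["p"]=p; w["q"]=R.as_quat(); pickle.dump(w,open("wrist2.pkl","wb"))
crop(w,245,345,110,260,4,"pics/w2.png")
crop(w,0,90,110,250,4,"pics/w2t.png")
E
```

```text
t3.58 p [ 0.5751 -0.1599  0.2527] x [-0.999 -0.035 -0.001] y [ 0.001 -0.004 -1.   ] z [ 0.035 -0.999  0.004] open 0.999
q [-0.1   0.7   0.52  1.68 -0.43  0.87 -0.93] F [-1.  -0.2 -0.4] M [-0.05  0.18  0.06]
```

View pics/w2.png

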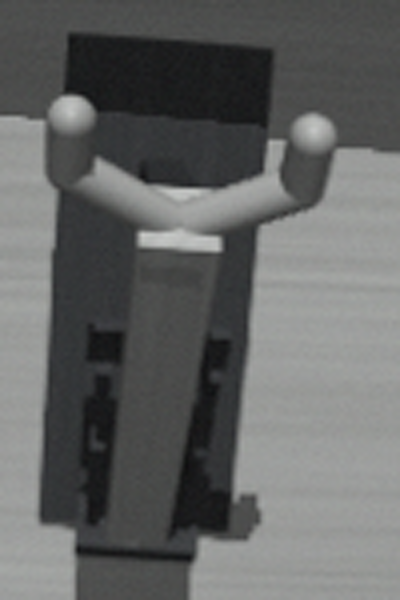

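```bash
cat >> h.py <<'E'
def pjw(w,X):
    R=Ro.from_quat(w["q"]); H=w["hand_eye"]; X=np.atleast_2d(X)
    T=R.inv().apply(X-w["p"]); C=(T-H[:3,3])@H[:3,:3]
    th=np.arctan2(np.hypot(C[:,0],C[:,1]),C[:,2]); ph=np.arctan2(C[:,1],C[:,0]); K=w["camera_matrix"]
    return np.c_[K[0,2]+K[0,0]*th*np.cos(ph),K[1,2]+K[1,1]*th*np.sin(ph)]
def bpw(w,px,z):
    K=w["camera_matrix"];d=(np.array(px)-K[:2,2])/K[0,0];th=np.hypot(*d)
    v=np.r_[np.sin(th)*d/th,np.cos(th)]; H=w["hand_eye"];R=Ro.from_quat(w["q"])
    v=R.apply(H[:3,:3]@v); c=w["p"]+R.apply(H[:3,3]); return c+v*(z-c[2])/v[2]
def fk(foot,yaw,d,y,n,pitch=np.radians(40)):
    c,s_=np.cos(yaw),np.sin(yaw)
    z=np.array([np.cos(pitch)*c,np.cos(pitch)*s_,np.sin(pitch)]);Y=np.array([-s_,c,0]);N=np.array([-np.sin(pitch)*c,-np.sin(pitch)*s_,np.cos(pitch)])
    return np.array(foot)+d*z+y*Y+n*N
E
python3 - <<'E'
from h import *
from scipy.optimize import least_squares
w=ld("wrist2.pkl");t=ld("top0.pkl")
c=lambda x,y:((x+.5)/4+245-.5,(y+.5)/4+110-.5)
c6=lambda x,y:((x+.5)/6+310-.5,(y+.5)/6+195-.5)
W=[(c(72,117),.160,.024,0),(c(313,133),.160,-.024,0),(c(138,249),.132,.009,.009),(c(220,251),.132,-.009,.009),(c(110,539),0,.009,.009),(c(163,541),0,-.009,.009)]
T=[(c6(198,108),.160,.024,0),(c6(316,117),.160,-.024,0),(c6(193,434),0,.009,.009),(c6(239,437),0,-.009,.009),(c6(222,187),.132,.009,.009),(c6(268,188),.132,-.009,.009)]
def res(p,full=True):
    f=[p[0],p[1],.024]
    a=np.array([pjw(w,fk(f,p[2],*q[1:]))[0]-q[0] for q in W])
    b=np.array([pj(t,fk(f,p[2],*q[1:]))[0]-q[0] for q in T])
    return a,b
for m in ("both","w","t"):
    fn=lambda p:{"both":np.r_[res(p)[0].ravel(),res(p)[1].ravel()],"w":res(p)[0].ravel(),"t":res(p)[1].ravel()}[m]
    r=least_squares(fn,[.508,-.168,-.03],x_scale=[.01,.01,.1]); print(m,r.x.round(4)); a,b=res(r.x); print(a.round(1).tolist(),b.round(1).tolist())
# tray in wrist
E
```

```text
both [ 0.5083 -0.1685 -0.0343]
[[-0.3, -0.7], [-0.3, -0.0], [-0.5, -0.8], [0.4, 0.2], [-1.0, 0.5], [1.1, 1.0]] [[0.1, 0.9], [0.1, 0.4], [0.3, 0.3], [-0.5, 0.2], [1.3, -0.4], [0.9, -0.2]]
w [ 0.5082 -0.1686 -0.035 ]
[[-0.1, -0.6], [-0.1, 0.1], [-0.4, -0.8], [0.5, 0.3], [-0.9, 0.6], [1.1, 1.0]] [[0.2, 0.9], [0.1, 0.4], [0.3, 0.3], [-0.5, 0.2], [1.3, -0.4], [1.0, -0.2]]
t [ 0.5087 -0.1683 -0.0259]
[[-2.0, -1.0], [-1.8, -0.9], [-1.8, -1.3], [-0.9, -0.5], [-1.2, 0.3], [0.9, 0.6]] [[-0.4, 0.8], [-0.5, 0.1], [0.2, 0.2], [-0.6, -0.0], [0.8, -0.6], [0.5, -0.5]]
```

View pics/w2t.png

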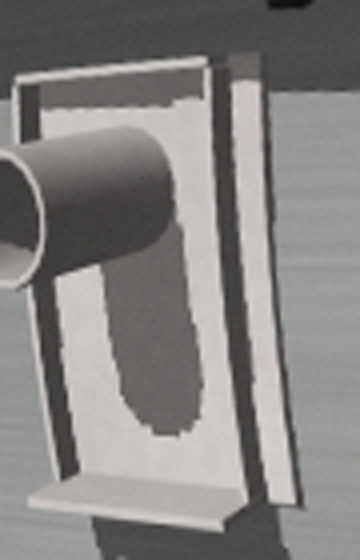

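Fork fit: foot (0.508,-0.1685), yaw -0.034, with residuals under about 1.3 px. Next I descend to grip at d≈115 mm.

```bash
python3 -c "
from plan import *
rows([.596,-.1715,.093],ori([0,0,-1],[-.034,-.999,0]),10)"
```

```text
--
[-0.0, 0.09, 0.0, -0.11, 0.8, 0.07, -1.0]
[-0.0, 0.09, 0.0, -0.11, 0.8, 0.07, -1.0]
[-0.0, 0.09, 0.0, -0.11, 0.8, 0.07, -1.0]
[-0.0, 0.09, 0.0, -0.11, 0.8, 0.07, -1.0]
[-0.0, 0.09, 0.0, -0.11, 0.8, 0.07, -1.0]
--
[-0.0, 0.09, 0.0, -0.11, 0.8, 0.07, -1.0]
[-0.0, 0.09, 0.0, -0.11, 0.8, 0.07, -1.0]
[-0.0, 0.09, 0.0, -0.11, 0.8, 0.07, -1.0]
[-0.0, 0.09, 0.0, -0.11, 0.8, 0.07, -1.0]
[-0.0, 0.09, 0.0, -0.11, 0.8, 0.07, -1.0]
```

Request:
{"method": "send_rows", "body": {
  "motion": [
    [[0,0.18,0,-0.22,0.8,0.14,-1],[0,0.18,0,-0.22,0.8,0.14,-1],[0,0.18,0,-0.22,0.8,0.14,-1],[0,0.18,0,-0.22,0.8,0.14,-1],[0,0.18,0,-0.22,0.8,0.14,-1]]
  ]
}}

```text
clock: 4.05
tool_pos: [0.5964, -0.1678, 0.1718]
eef_rot: [0.01, 0.708, -0.706, -0.011]
contact_force: [0.0, -0.1, 0.4]
opening: 1.003
```

```bash
python3 -c "
from plan import *
show()
rows([.596,-.1715,.093],ori([0,0,-1],[-.034,-.999,0]),5)"
```

```text
t4.05 p [ 0.5964 -0.1678  0.1718] x [-1.     0.03   0.001] y [-0.001  0.002 -1.   ] z [-0.03  -1.    -0.002] open 1.003
q [-0.05  0.83  0.47  1.68 -0.51  0.76 -0.94] F [ 0.  -0.1  0.4] M [-0.02  0.19 -0.01]
--
[0.0, 0.01, 0.0, 0.0, 0.79, 0.04, -1.0]
[0.0, 0.01, 0.0, 0.0, 0.79, 0.04, -1.0]
[0.0, 0.01, 0.0, 0.0, 0.79, 0.04, -1.0]
[0.0, 0.01, 0.0, 0.0, 0.79, 0.04, -1.0]
[0.0, 0.01, 0.0, 0.0, 0.79, 0.04, -1.0]
```

Request:
{"method": "send_rows", "body": {
  "motion": [
    [[0,0,0,0,0.8,0.02,-1],[0,0,0,0,0.8,0.02,-1],[0,0,0,0,0.8,0.02,-1],[0,0,0,0,0.8,0,-1],[0,0,0,0,0.5,0,-1]]
  ]
}}

```text
clock: 4.47
tool_pos: [0.5955, -0.1687, 0.097]
eef_rot: [0.01, 0.708, -0.706, -0.011]
contact_force: [0.1, 0.1, -0.9]
opening: 0.999
```

```bash
python3 - <<'E'
from plan import *
from plant import imaging
s,p,R=st(); show()
w=imaging.snapshot("wrist"); w["p"]=p; w["q"]=R.as_quat(); pickle.dump(w,open("wrist3.pkl","wb"))
cv2.imwrite("pics/w3.png",w["img"][:,:,::-1])
show()
rows([.596,-.1715,.093],ori([0,0,-1],[-.034,-.999,0]),1)
E
```

```text
t4.47 p [ 0.5955 -0.1687  0.097 ] x [-1.     0.03   0.003] y [-0.003  0.002 -1.   ] z [-0.03  -1.    -0.002] open 0.999
q [-0.01  0.93  0.4   1.71 -0.57  0.62 -0.88] F [ 0.1  0.1 -0.9] M [0.04 0.17 0.01]
t4.52 p [ 0.5948 -0.1685  0.0957] x [-1.     0.03   0.005] y [-0.005  0.003 -1.   ] z [-0.03  -1.    -0.003] open 0.998
q [-0.01  0.93  0.4   1.71 -0.57  0.62 -0.88] F [-0.5  0.2 -1.1] M [ 0.03  0.22 -0.03]
--
[0.03, 0.05, 0.06, -0.06, 0.13, 0.15, -1.0]
```

View pics/w3.png

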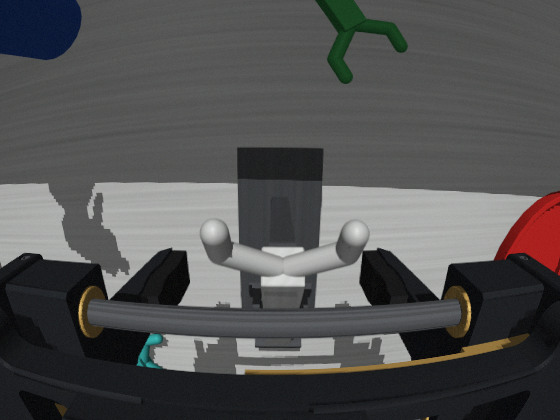

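Head centre at column 285 against jaw centre 274, so the jaws need about +3 mm along tool z. I'll correct that, then close.

Request:
{"method": "send_rows", "body": {
  "motion": [
    [[0,0.05,0.06,-0.05,0.14,0.16,-1],[0,0,0,0,0,0,-1],[0,0,0,0,0,0,-0.2],[0,0,0,0,0,0,0.3],[0,0,0,0,0,0,0.5]]
  ],
  "force": 25
}}

```text
clock: 4.93
tool_pos: [0.598, -0.1738, 0.0967]
eef_rot: [-0.015, -0.707, 0.707, 0.01]
contact_force: [0.5, -1.0, 0.8]
opening: 0.797
```

Request:
{"method": "send_rows", "body": {
  "motion": [
    [[0,0,0,0,0,0,0.7],[0,0,0,0,0,0,0.9],[0,0,0,0,0,0,1],[0,0,0,0,0,0,1],[0,0,0,0,0,0,1]]
  ],
  "force": 25
}}

```text
clock: 5.35
tool_pos: [0.5975, -0.1737, 0.0959]
eef_rot: [0.014, 0.707, -0.707, -0.011]
contact_force: [-1.0, 0.4, -0.3]
opening: 0.422
```

```bash
python3 - <<'E'
from plan import *
from plant import imaging
s,p,R=st(); show()
w=imaging.snapshot("wrist"); w["p"]=p; w["q"]=R.as_quat(); pickle.dump(w,open("wrist4.pkl","wb"))
cv2.imwrite("pics/w4.png",w["img"][:,:,::-1])
E
```

```text
t5.35 p [ 0.5975 -0.1737  0.0959] x [-0.999  0.035 -0.005] y [ 0.005 -0.    -1.   ] z [-0.035 -0.999 -0.   ] open 0.422
q [-0.    0.93  0.39  1.71 -0.57  0.61 -0.88] F [-1.   0.4 -0.3] M [-0.02  0.15  0.01]
```

View pics/w4.png

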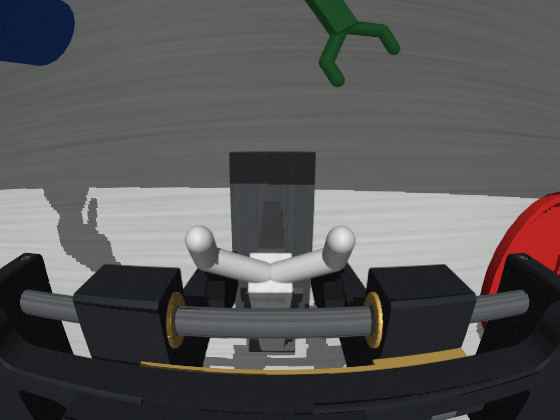

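Request:
{"method": "send_rows", "body": {
  "motion": [
    [[0,0,0,0,0,-0.05,1],[0,0,0,0,0,0,1],[0,0,0,0,0,0,1],[0,0,0,0,0,0,1],[0,0,0,0,0,0,1]]
  ],
  "force": 35
}}

```text
clock: 5.82
tool_pos: [0.5976, -0.1725, 0.0959]
eef_rot: [0.014, 0.707, -0.707, -0.011]
contact_force: [0.3, 0.2, -0.2]
opening: 0.199
```

Request:
{"method": "send_rows", "body": {
  "motion": [
    [[0,0,0,0,0,0,1],[0,0,0,0,0,0,1],[0,0,0,0,0,0,1],[0,0,0,0,0,0,1],[0,0,0,0,0,0,1]]
  ],
  "force": 35
}}

```text
clock: 6.23
tool_pos: [0.5976, -0.1725, 0.0958]
eef_rot: [0.014, 0.707, -0.707, -0.011]
contact_force: [0.6, 0.4, 0.4]
opening: 0.197
```

```bash
python3 -c "
from plan import *
show()"
```

```text
t6.23 p [ 0.5976 -0.1725  0.0958] x [-0.999  0.035 -0.005] y [ 0.005  0.    -1.   ] z [-0.035 -0.999 -0.   ] open 0.197
q [-0.    0.93  0.39  1.71 -0.57  0.61 -0.88] F [0.6 0.4 0.4] M [ 0.32  0.17 -0.07]
```

```bash
cat > kin.py <<'E'
from h import *
import itertools
from scipy.optimize import least_squares
D=[([-1.22021384,0.68998208,-0.19450373,1.56634164,0.15733398,0.90249213,-0.21508244],[0.19456448,0.59330899,0.25191158],[0.95,-.311,0],[0,-.001,-1]),
([-0.73,0.47,0.16,2.1,-0.13,0.58,-0.62],[0.3844,0.2199,0.2527],[-.142,-.99,0],[0,0,-1]),
([-0.1,0.7,0.52,1.68,-0.43,0.87,-0.93],[0.5751,-0.1599,0.2527],[-.999,-.035,-.001],[.001,-.004,-1]),
([-0.05,0.83,0.47,1.68,-0.51,0.76,-0.94],[0.5964,-0.1678,0.1718],[-1,.03,.001],[-.001,.002,-1]),
([0,.93,.39,1.71,-.57,.61,-.88],[.5976,-.1725,.0958],[-.999,.035,-.005],[.005,0,-1])]
def M(x,y): x=np.array(x);y=np.array(y);return np.c_[x,y,np.cross(x,y)]
def fkR(q,s):
    R=np.eye(3);Rs=[]
    for i,a in enumerate("zyzyzyz"):
        R=R@Ro.from_euler(a,s[i]*q[i]).as_matrix();Rs.append(R)
    return Rs
def fkp(q,s,L):
    Rs=fkR(q,s); h,a,b,c,o1,o2,o3=L[:7]
    p=np.array([0,0,h])+Rs[2]@[o1,0,a]+Rs[4]@[o2,0,b]+Rs[6]@[0,0,c]+Rs[5]@[o3,0,0]
    return p
if __name__=="__main__":
    out=[]
    for s in itertools.product([1,-1],repeat=7):
        Cs=[fkR(d[0],s)[-1].T@M(d[2],d[3]) for d in D]
        e=sum(np.linalg.norm(C-Cs[0]) for C in Cs)
        out.append((e,s,Cs[0]))
    out.sort(key=lambda o:o[0])
    for o in out[:4]:
        print(round(o[0],3),o[1],o[2].round(2).tolist())
        f=lambda L:np.r_[np.ravel([fkp(d[0],o[1],L)-d[1] for d in D])/.005,(L[4:]-0)/.1,(np.array(L[:4])-[.33,.35,.35,.3])/.2]
        r=least_squares(f,[.33,.35,.35,.3,0,0,0]); print(r.x.round(3),r.cost.round(2))
E
python3 kin.py
```

```text
0.033 (-1, 1, -1, 1, -1, 1, -1) [[-0.0, -0.0, -1.0], [-1.0, -0.0, 0.0], [0.0, 1.0, -0.0]]
[ 0.381  0.503  0.328  0.342 -0.048 -0.004 -0.091] 110.06
0.057 (-1, -1, -1, -1, -1, -1, -1) [[-0.0, 0.0, -1.0], [-1.0, -0.0, 0.0], [-0.0, 1.0, 0.0]]
[ 0.405 -0.523 -0.009 -0.327 -0.62   0.342 -0.995] 575.37
2.47 (-1, 1, -1, -1, 1, 1, 1) [[-0.0, 0.01, 1.0], [-1.0, 0.0, -0.0], [-0.0, -1.0, 0.01]]
[-0.061  0.493  0.258  0.02   0.561  0.123  0.011] 126.73
2.491 (-1, -1, -1, 1, 1, -1, 1) [[-0.0, -0.01, 1.0], [-1.0, -0.0, -0.0], [0.0, -1.0, -0.01]]
[ 0.169 -0.555 -1.987  0.403  1.384 -0.573  1.104] 383.6
```

```bash
cat > kin2.py <<'E'
from kin import *
S=(-1,1,-1,1,-1,1,-1)
C0=np.array([[0,0,-1],[-1,0,0],[0,1,0]])
def fkp(q,L):
    Rs=fkR(q,S); h,a,b,c,o1,o2,o3=L
    return np.array([0,0,h])+Rs[2]@[o1,0,a]+Rs[3]@[o2,0,b]+Rs[5]@[o3,0,c]
def fit(D):
    f=lambda L:np.r_[np.ravel([fkp(d[0],L)-d[1] for d in D])/.004,(L-X0)/.05]
    X0=np.array([.267,.293,.3425,.27,.0525,-.0775,.076]); best=None
    for sg in itertools.product([1,-1],repeat=3):
        X0=np.array([.267,.293,.3425,.27,.0525*sg[0],.0775*sg[1],.076*sg[2]])
        r=least_squares(f,X0)
        if best is None or r.cost<best.cost: best=r
    return best
if __name__=="__main__":
    r=fit(D); print(r.x.round(4),r.cost); print(np.array([fkp(d[0],r.x)-d[1] for d in D]).round(4))
E
python3 kin2.py
```

```text
[ 0.2957  0.5317  0.3261  0.2556 -0.0474  0.0324 -0.1018] 175.6928153141699
[[-0.053   0.0235  0.0001]
 [-0.0134  0.0311 -0.0075]
 [ 0.0021  0.0146 -0.0097]
 [-0.0048  0.0074  0.0013]
 [-0.0051  0.0029  0.0155]]
```

```bash
python3 - <<'E'
from kin2 import *
for q in ([0,.93,.39,1.71],[-.1,.7,.52,1.68],[-.5,.7,.4,1.68],[-.7,.7,.4,1.9]):
    F=fkR(list(q)+[0,0,0],S)[3]; f=F[:,2]; print("forearm",f.round(2),"az",np.degrees(np.arctan2(f[1],f[0])).round(0),"el",np.degrees(np.arcsin(f[2])).round(0))
    for A in range(-90,120,20):
        a=np.radians(A);e=np.radians(-40)
        y=np.array([np.cos(e)*np.cos(a),np.cos(e)*np.sin(a),np.sin(e)]); z=np.array([np.sin(a),-np.cos(a),0])
        T=np.c_[np.cross(y,z),y,z]; W=F.T@T@C0.T
        e1=Ro.from_matrix(W).as_euler("ZYZ"); # q5s,q6,q7s
        o=[]
        for sg in (1,-1):
            v=[e1[0],e1[1],e1[2]] if sg==1 else [e1[0]+np.pi,-e1[1],e1[2]+np.pi]
            v=[-v[0],v[1],-v[2]]
            v=[(t+np.pi)%(2*np.pi)-np.pi for t in v]
            if v[0]<-1: v[0]+=2*np.pi
            if v[1]>0: o.append((np.round(v,2).tolist(), -1<=v[0]<=4.14 and abs(v[2])<2.66 and .04<v[1]<2.09))
        print(A,o)
E
```

```text
forearm [ 0.44 -0.38 -0.82] az -41.0 el -55.0
-90 [([1.08, 0.62, 2.42], np.True_)]
-70 [([1.45, 0.43, 2.32], np.True_)]
-50 [([2.12, 0.28, 1.91], np.True_)]
-30 [([3.11, 0.29, 1.18], np.True_)]
-10 [([3.75, 0.44, 0.81], np.True_)]
10 [([4.11, 0.64, 0.72], np.True_)]
30 [([4.38, 0.84, 0.75], np.False_)]
50 [([4.61, 1.02, 0.83], np.False_)]
70 [([4.85, 1.19, 0.95], np.False_)]
90 [([5.09, 1.33, 1.1], np.False_)]
110 [([-0.94, 1.43, 1.28], np.True_)]
forearm [ 0.64 -0.43 -0.64] az -34.0 el -40.0
-90 [([0.81, 0.73, 2.82], np.False_)]
-70 [([0.93, 0.48, 2.95], np.False_)]
-50 [([1.03, 0.21, 3.08], np.False_)]
-30 [([4.39, 0.06, -0.06], np.False_)]
-10 [([4.43, 0.32, 0.12], np.False_)]
10 [([4.55, 0.59, 0.25], np.False_)]
30 [([4.67, 0.84, 0.38], np.False_)]
50 [([4.81, 1.08, 0.52], np.False_)]
70 [([4.97, 1.3, 0.69], np.False_)]
90 [([5.17, 1.49, 0.88], np.False_)]
110 [([-0.89, 1.64, 1.1], np.True_)]
forearm [ 0.74 -0.04 -0.67] az -3.0 el -42.0
-90 [([0.69, 1.09, 2.55], np.True_)]
-70 [([0.85, 0.86, 2.69], np.False_)]
-50 [([1.01, 0.61, 2.8], np.False_)]
-30 [([1.18, 0.36, 2.87], np.False_)]
-10 [([1.59, 0.1, 2.69], np.False_)]
10 [([4.21, 0.17, 0.31], np.False_)]
30 [([4.47, 0.43, 0.28], np.False_)]
50 [([4.63, 0.69, 0.37], np.False_)]
70 [([4.78, 0.93, 0.49], np.False_)]
90 [([4.95, 1.16, 0.63], np.False_)]
110 [([5.13, 1.36, 0.8], np.False_)]
forearm [ 0.59  0.01 -0.81] az 1.0 el -54.0
-90 [([0.66, 1.04, 2.32], np.True_)]
-70 [([0.89, 0.84, 2.41], np.True_)]
-50 [([1.15, 0.64, 2.45], np.True_)]
-30 [([1.49, 0.44, 2.37], np.True_)]
-10 [([2.12, 0.28, 2.0], np.True_)]
10 [([3.16, 0.26, 1.22], np.True_)]
30 [([3.85, 0.42, 0.8], np.True_)]
50 [([4.22, 0.61, 0.7], np.False_)]
70 [([4.48, 0.82, 0.72], np.False_)]
90 [([4.72, 1.01, 0.8], np.False_)]
110 [([4.94, 1.19, 0.93], np.False_)]
```

```bash
cat > kin3.py <<'E'
from kin2 import *
def fk3(q,V):
    Rs=[np.eye(3)]+fkR(q,S); V=V.reshape(8,3)
    return sum(Rs[i]@V[i] for i in range(8))
def fit3(D,w=.05):
    X0=np.zeros((8,3)); X0[0,2]=.33;X0[3,2]=.45;X0[4,2]=.33;X0[7,2]=.27
    sg=np.full((8,3),w); sg[0,2]=sg[3,2]=sg[4,2]=sg[7,2]=.3
    f=lambda L:np.r_[np.ravel([fk3(d[0],L)-d[1] for d in D])/.003,(L-X0.ravel())/sg.ravel()]
    return least_squares(f,X0.ravel())
if __name__=="__main__":
    for w in (.02,.05):
        r=fit3(D,w); print(r.x.reshape(8,3).round(3),r.cost); print(np.array([fk3(d[0],r.x)-d[1] for d in D]).round(4))
E
python3 kin3.py
```

```text
[[-0.    -0.002  0.284]
 [-0.001 -0.008 -0.   ]
 [-0.002 -0.008  0.001]
 [ 0.005 -0.011  0.57 ]
 [ 0.    -0.011  0.344]
 [ 0.003 -0.005  0.   ]
 [-0.    -0.005 -0.   ]
 [ 0.003  0.003  0.252]] 1.210613552982735
[[-0.0004  0.0002  0.0003]
 [ 0.0003 -0.0007 -0.0001]
 [ 0.0012  0.0017  0.0001]
 [-0.0016 -0.0008 -0.0004]
 [ 0.0005 -0.0004  0.0001]]
[[-0.002  0.     0.277]
 [-0.002 -0.008 -0.001]
 [-0.008 -0.008  0.003]
 [ 0.012 -0.012  0.567]
 [-0.005 -0.012  0.342]
 [ 0.007 -0.006  0.   ]
 [-0.002 -0.006 -0.001]
 [ 0.006  0.004  0.245]] 0.5906012125749893
[[-0.0001  0.0001  0.    ]
 [ 0.     -0.0002 -0.0001]
 [ 0.0009  0.0011  0.0003]
 [-0.0015 -0.001  -0.0004]
 [ 0.0006  0.      0.0001]]
```

```bash
cat > ik.py <<'E'
from kin3 import *
V=fit3(D,.02).x
LO=np.array([-3.01,-.46,-1.47,.13,-1,.04,-2.66]);HI=np.array([3.01,2.08,1.51,2.56,4.14,2.09,2.66])
def fkT(q): return fk3(q,V), fkR(q,S)[-1]@C0
def err(q,p,R):
    a,b=fkT(q); return np.r_[p-a, Ro.from_matrix(R@b.T).as_rotvec()]
def jac(q):
    a,b=fkT(q);J=np.zeros((6,7))
    for i in range(7):
        d=np.array(q,float);d[i]+=1e-5;c,e=fkT(d);J[:3,i]=(c-a)/1e-5;J[3:,i]=Ro.from_matrix(e@b.T).as_rotvec()/1e-5
    return J
def path(q,poses,n=25,null=None,kn=0.05):
    """poses list of (p,R); linear interp"""
    q=np.array(q,float);p0,R0=fkT(q);out=[]
    for p,R in poses:
        rv=(Ro.from_matrix(R0).inv()*Ro.from_matrix(R)).as_rotvec() if not isinstance(R,tuple) else np.array(R[1])
        for i in range(1,n+1):
            pi=p0+(p-p0)*i/n;Ri=R0@Ro.from_rotvec(rv*i/n).as_matrix()
            for k in range(3):
                J=jac(q);Ji=J.T@np.linalg.inv(J@J.T+1e-4*np.eye(6)); dq=Ji@err(q,pi,Ri)
                if null is not None: dq+=(np.eye(7)-Ji@J)@(kn*(null-q))
                q=np.clip(q+dq,LO+.02,HI-.02)
        p0,R0=np.array(p),R0@Ro.from_rotvec(rv).as_matrix(); e=err(q,p0,R0)
        out.append((q.round(2).tolist(),np.linalg.norm(e[:3]).round(4),np.linalg.norm(e[3:]).round(3)))
    return out
def ormat(y,z):
    y=np.array(y,float);y/=np.linalg.norm(y);z=np.array(z,float);z-=y*(z@y);z/=np.linalg.norm(z);return np.c_[np.cross(y,z),y,z]
E
python3 - <<'E'
from ik import *
q0=D[0][0]; p0,R0=fkT(q0)
poses=[(np.array(d[1]),M(d[2],d[3])) for d in D[1:]]
for nm,nu in (("none",None),("start",np.array(q0)),("mid",(LO+HI)/2)):
    print(nm)
    for o,d in zip(path(q0,poses,20,nu),D[1:]): print(o,d[0])
E
```

```text
none
([-0.74, 0.47, 0.17, 2.1, -0.14, 0.58, -0.61], np.float64(0.0), np.float64(0.0)) [-0.73, 0.47, 0.16, 2.1, -0.13, 0.58, -0.62]
([-0.1, 0.7, 0.52, 1.68, -0.43, 0.88, -0.94], np.float64(0.0), np.float64(0.0)) [-0.1, 0.7, 0.52, 1.68, -0.43, 0.87, -0.93]
([-0.05, 0.83, 0.47, 1.68, -0.51, 0.76, -0.94], np.float64(0.0), np.float64(0.0)) [-0.05, 0.83, 0.47, 1.68, -0.51, 0.76, -0.94]
([-0.01, 0.93, 0.4, 1.71, -0.57, 0.61, -0.88], np.float64(0.0), np.float64(0.0)) [0, 0.93, 0.39, 1.71, -0.57, 0.61, -0.88]
start
([-0.75, 0.47, 0.19, 2.1, -0.16, 0.58, -0.59], np.float64(0.0), np.float64(0.0)) [-0.73, 0.47, 0.16, 2.1, -0.13, 0.58, -0.62]
([-0.1, 0.7, 0.53, 1.68, -0.44, 0.88, -0.93], np.float64(0.0), np.float64(0.0)) [-0.1, 0.7, 0.52, 1.68, -0.43, 0.87, -0.93]
([-0.04, 0.83, 0.45, 1.68, -0.49, 0.75, -0.96], np.float64(0.0), np.float64(0.0)) [-0.05, 0.83, 0.47, 1.68, -0.51, 0.76, -0.94]
([0.01, 0.93, 0.38, 1.71, -0.55, 0.6, -0.91], np.float64(0.0), np.float64(0.0)) [0, 0.93, 0.39, 1.71, -0.57, 0.61, -0.88]
mid
([-0.38, 0.48, -0.37, 2.1, 0.29, 0.62, -1.08], np.float64(0.0), np.float64(0.0)) [-0.73, 0.47, 0.16, 2.1, -0.13, 0.58, -0.62]
([0.2, 0.64, -0.02, 1.68, 0.02, 0.82, -1.36], np.float64(0.0), np.float64(0.0)) [-0.1, 0.7, 0.52, 1.68, -0.43, 0.87, -0.93]
([0.23, 0.77, -0.05, 1.68, 0.05, 0.69, -1.45], np.float64(0.0), np.float64(0.0)) [-0.05, 0.83, 0.47, 1.68, -0.51, 0.76, -0.94]
([0.24, 0.88, -0.06, 1.72, 0.09, 0.54, -1.48], np.float64(0.0), np.float64(0.0)) [0, 0.93, 0.39, 1.71, -0.57, 0.61, -0.88]
```

```bash
cat > simA.py <<'E'
from ik import *
from plan import st,show
s,p,R=st(); show()
Rm=R.as_matrix()
foot=np.array([.5083,-.1685,.024]); ft=Rm.T@(foot-p)
zax=Rm.T@np.array([np.cos(np.radians(40))*np.cos(-.034),np.cos(np.radians(40))*np.sin(-.034),np.sin(np.radians(40))])
print("foot in tool",ft.round(4),"axis",zax.round(3))
np.savez("grip.npz",ft=ft,zax=zax)
q=np.array(s["q"])
def up(A):
    # tool orientation with fork upright, tool azimuth A
    a=np.radians(A);el=np.arcsin(0);
    # tilt current by .873 about tool z then yaw
    R1=Rm@Ro.from_rotvec([0,0,np.radians(50)]).as_matrix()
    az=np.arctan2(R1[1,1],R1[0,1]); return Ro.from_rotvec([0,0,a-az]).as_matrix()@R1
cup=np.array([.605,.187,.008])
if __name__=="__main__":
  for A in (60,80,90,100,110,120,130,140):
    Rv=Ro.from_rotvec([0,0,np.radians(A)]).as_matrix()@Rm
    Rf=up(A); tf=cup-Rf@ft
    yaw=np.radians(A)
    o=path(q,[(p+[0,0,.16],Rm),(np.array([.55,.05,.28]),(0,[0,-yaw,0])),(tf+[0,0,.1],(0,[0,0,np.radians(50)])),(tf,Rf)],25)
    print(A,tf.round(3))
    for k in o: print("  ",k)
E
python3 simA.py
```

```text
t6.23 p [ 0.5976 -0.1725  0.0958] x [-0.999  0.035 -0.005] y [ 0.005  0.    -1.   ] z [-0.035 -0.999 -0.   ] open 0.197
q [-0.    0.93  0.39  1.71 -0.57  0.61 -0.88] F [0.6 0.4 0.4] M [ 0.32  0.17 -0.07]
foot in tool [ 0.0897  0.0714 -0.0008] axis [-0.769 -0.639 -0.001]
60 [0.607 0.189 0.123]
   ([-0.08, 0.73, 0.54, 1.6, -0.44, 0.93, -0.99], np.float64(0.0), np.float64(0.0))
   ([-0.34, 0.57, 0.28, 1.77, -0.2, 0.82, -0.53], np.float64(0.0), np.float64(0.0))
   ([0.47, 0.95, -1.06, 2.0, -0.86, 0.06, 0.27], np.float64(0.0554), np.float64(0.221))
   ([0.56, 1.26, -1.23, 2.02, -0.98, 0.06, 0.69], np.float64(0.1104), np.float64(0.443))
80 [0.606 0.189 0.123]
   ([-0.08, 0.73, 0.54, 1.6, -0.44, 0.93, -0.99], np.float64(0.0), np.float64(0.0))
   ([-0.28, 0.56, 0.17, 1.77, -0.12, 0.82, -0.26], np.float64(0.0), np.float64(0.0))
   ([0.33, 0.88, -0.71, 1.82, -0.84, 0.4, 0.46], np.float64(0.0), np.float64(0.0))
   ([0.35, 1.08, -0.76, 1.82, -0.82, 0.28, 0.6], np.float64(0.0), np.float64(0.0))
90 [0.606 0.189 0.123]
   ([-0.08, 0.73, 0.54, 1.6, -0.44, 0.93, -0.99], np.float64(0.0), np.float64(0.
[... 1345 characters left out ...]
189 0.123]
   ([-0.08, 0.73, 0.54, 1.6, -0.44, 0.93, -0.99], np.float64(0.0), np.float64(0.0))
   ([-0.12, 0.56, -0.1, 1.76, 0.07, 0.82, 0.41], np.float64(0.0), np.float64(0.0))
   ([0.09, 0.99, -0.46, 1.3, -0.41, 1.32, 0.6], np.float64(0.0), np.float64(0.0))
   ([0.08, 1.12, -0.45, 1.3, -0.37, 1.24, 0.69], np.float64(0.0), np.float64(0.0))
140 [0.604 0.189 0.123]
   ([-0.08, 0.73, 0.54, 1.6, -0.44, 0.93, -0.99], np.float64(0.0), np.float64(0.0))
   ([-0.09, 0.56, -0.15, 1.76, 0.11, 0.83, 0.55], np.float64(0.0), np.float64(0.0))
   ([0.05, 1.02, -0.45, 1.2, -0.34, 1.47, 0.66], np.float64(0.0), np.float64(0.0))
   ([0.04, 1.15, -0.44, 1.21, -0.3, 1.39, 0.74], np.float64(0.0), np.float64(0.0))
```

Lifting straight up out of the rest.

Request:
{"method": "send_rows", "body": {
  "motion": [
    [[0,0,0,0,-0.3,0,1],[0,0,0,0,-0.5,0,1],[0,0,0,0,-0.7,0,1],[0,0,0,0,-0.8,0,1],[0,0,0,0,-0.9,0,1]]
  ]
}}

```text
clock: 6.65
tool_pos: [0.5968, -0.1732, 0.1609]
eef_rot: [-0.014, -0.707, 0.707, 0.011]
contact_force: [0.2, 1.0, -1.1]
opening: 0.198
```

Request:
{"method": "send_rows", "body": {
  "motion": [
    [[0,0,0,0,-1,0,1],[0,0,0,0,-1,0,1],[0,0,0,0,-1,0,1],[0,0,0,0,-1,0,1],[0,0,0,0,-1,0,1]]
  ]
}}

```text
clock: 7.07
tool_pos: [0.5963, -0.1733, 0.2618]
eef_rot: [-0.014, -0.707, 0.707, 0.011]
contact_force: [0.5, 0.3, -2.1]
opening: 0.199
```

```bash
python3 - <<'E'
from plan import *
from plant import imaging
s,p,R=st(); show()
w=imaging.snapshot("wrist"); w["p"]=p; w["q"]=R.as_quat(); pickle.dump(w,open("wrist5.pkl","wb"))
cv2.imwrite("pics/w5.png",w["img"][:,:,::-1])
t=imaging.snapshot("scene"); crop(t,200,400,100,250,4,"pics/s5.png")
show()
rows([.55,.05,.28],None,25,turn=[0,-np.radians(98),0],g=1)
E
```

```text
t7.07 p [ 0.5963 -0.1733  0.2618] x [-0.999  0.036 -0.005] y [ 0.005 -0.001 -1.   ] z [-0.036 -0.999  0.001] open 0.199
q [-0.08  0.73  0.55  1.6  -0.44  0.94 -0.99] F [ 0.5  0.3 -2.1] M [-0.03  0.07  0.03]
t7.17 p [ 0.5983 -0.1745  0.2639] x [-0.999  0.036 -0.012] y [ 0.012 -0.003 -1.   ] z [-0.036 -0.999  0.003] open 0.200
q [-0.08  0.73  0.55  1.59 -0.44  0.94 -0.99] F [ 0.7 -0.2 -1.9] M [-0.02  0.04 -0.03]
--
[0.0, -0.86, 0.0, 0.11, -0.03, -0.45, 1.0]
[0.0, -0.86, 0.0, 0.08, -0.03, -0.45, 1.0]
[0.0, -0.86, 0.0, 0.05, -0.03, -0.46, 1.0]
[0.0, -0.86, 0.0, 0.02, -0.03, -0.46, 1.0]
[0.0, -0.86, 0.0, -0.01, -0.03, -0.46, 1.0]
--
[0.0, -0.86, 0.0, -0.04, -0.03, -0.46, 1.0]
[0.0, -0.86, 0.0, -0.07, -0.03, -0.45, 1.0]
[0.0, -0.86, 0.0, -0.11, -0.03, -0.45, 1.0]
[0.0, -0.86, 0.0, -0.14, -0.03, -0.44, 1.0]
[0.0, -0.86, 0.0, -0.17, -0.03, -0.43, 1.0]
--
[0.0, -0.86, 0.0, -0.19, -0.03, -0.42, 1.0]
[0.0, -0.86, 0.0, -0.22, -0.03, -0.4, 1.0]
[0.0, -0.86, 0.0, -0.25, -0.03, -0.39, 1.0]
[0.0, -0.86, 0.0, -0.27, -0.03, -0.37, 1.0]
[0.0, -0.86, 0.0, -0.3, -0.03, -0.35, 1.0]
--
[0.0, -0.86, 0.0, -0.32, -0.03, -0.33, 1.0]
[0.0, -0.86, 0.0, -0.34, -0.03, -0.3, 1.0]
[0.0, -0.86, 0.0, -0.36, -0.03, -0.28, 1.0]
[0.0, -0.86, 0.0, -0.38, -0.03, -0.25, 1.0]
[0.0, -0.86, 0.0, -0.4, -0.03, -0.23, 1.0]
--
[0.0, -0.86, 0.0, -0.41, -0.03, -0.2, 1.0]
[0.0, -0.86, 0.0, -0.43, -0.03, -0.17, 1.0]
[0.0, -0.86, 0.0, -0.44, -0.03, -0.14, 1.0]
[0.0, -0.86, 0.0, -0.45, -0.03, -0.11, 1.0]
[0.0, -0.86, 0.0, -0.45, -0.03, -0.08, 1.0]
```

View pics/s5.png

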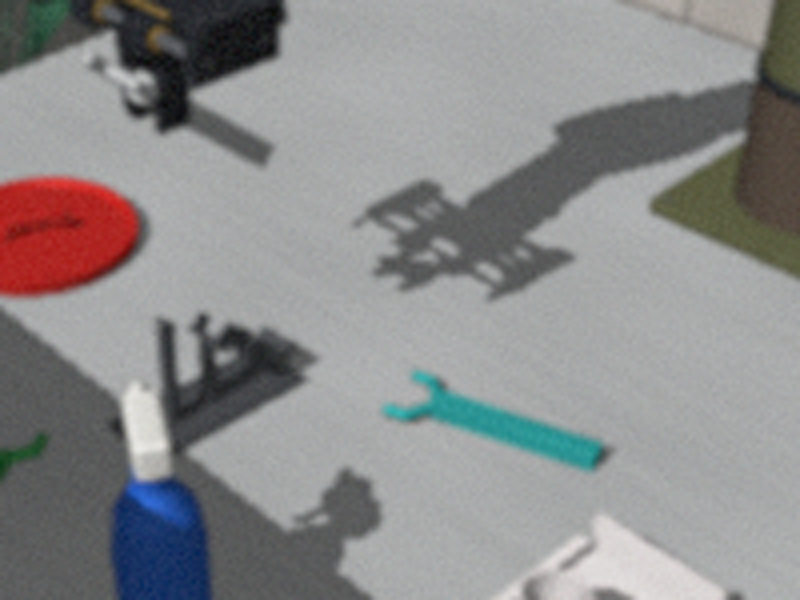

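View pics/w5.png

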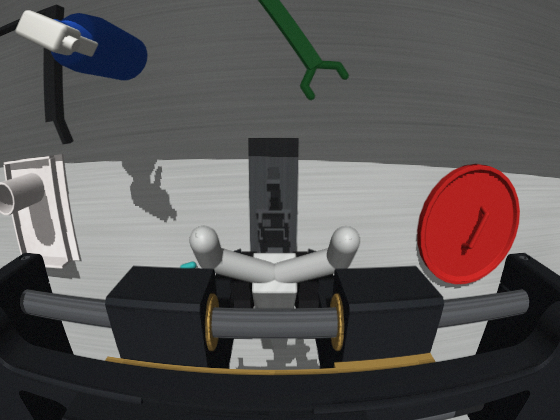

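The fork is held and clear of the rest, its head still at row 240, so it hasn't slipped. Now I yaw and carry it toward the tray.

Request:
{"method": "send_rows", "body": {
  "motion": [
    [[0,-0.6,0,0.08,-0.03,-0.3,1],[0,-0.86,0,0.08,-0.03,-0.45,1],[0,-0.86,0,0.05,-0.03,-0.46,1],[0,-0.86,0,0.02,-0.03,-0.46,1],[0,-0.86,0,0,-0.03,-0.46,1]]
  ]
}}

```text
clock: 7.58
tool_pos: [0.5872, -0.1302, 0.2618]
eef_rot: [0.102, -0.699, 0.7, -0.104]
contact_force: [0.1, 0.8, -1.7]
opening: 0.193
```

Request:
{"method": "send_rows", "body": {
  "motion": [
    [[0,-0.86,0,-0.04,-0.03,-0.46,1],[0,-0.86,0,-0.07,-0.03,-0.45,1],[0,-0.86,0,-0.11,-0.03,-0.45,1],[0,-0.86,0,-0.14,-0.03,-0.44,1],[0,-0.86,0,-0.17,-0.03,-0.43,1]]
  ]
}}

```text
clock: 8.0
tool_pos: [0.5784, -0.085, 0.2648]
eef_rot: [0.22, -0.671, 0.672, -0.222]
contact_force: [0.1, 0.3, -2.3]
opening: 0.201
```

Request:
{"method": "send_rows", "body": {
  "motion": [
    [[0,-0.86,0,-0.19,-0.03,-0.42,1],[0,-0.86,0,-0.22,-0.03,-0.4,1],[0,-0.86,0,-0.25,-0.03,-0.39,1],[0,-0.86,0,-0.27,-0.03,-0.37,1],[0,-0.86,0,-0.3,-0.03,-0.35,1]]
  ]
}}

```text
clock: 8.42
tool_pos: [0.5691, -0.0401, 0.2678]
eef_rot: [0.332, -0.623, 0.625, -0.333]
contact_force: [0.0, 0.6, -2.0]
opening: 0.2
```

Request:
{"method": "send_rows", "body": {
  "motion": [
    [[0,-0.86,0,-0.32,-0.03,-0.33,1],[0,-0.86,0,-0.34,-0.03,-0.3,1],[0,-0.86,0,-0.36,-0.03,-0.28,1],[0,-0.86,0,-0.38,-0.03,-0.25,1],[0,-0.86,0,-0.4,-0.03,-0.23,1]]
  ]
}}

```text
clock: 8.83
tool_pos: [0.56, 0.0046, 0.2707]
eef_rot: [0.434, -0.557, 0.559, -0.435]
contact_force: [-0.9, -0.4, -2.0]
opening: 0.198
```

Request:
{"method": "send_rows", "body": {
  "motion": [
    [[0,-0.86,0,-0.41,-0.03,-0.2,1],[0,-0.86,0,-0.43,-0.03,-0.17,1],[0,-0.86,0,-0.44,-0.03,-0.14,1],[0,-0.86,0,-0.45,-0.03,-0.11,1],[0,-0.86,0,-0.45,-0.03,-0.08,1]]
  ]
}}

```text
clock: 9.25
tool_pos: [0.551, 0.0497, 0.2737]
eef_rot: [-0.523, 0.474, -0.476, 0.524]
contact_force: [-0.3, -0.7, -2.3]
opening: 0.2
```

```bash
python3 - <<'E'
from plan import *
from plant import imaging
s,p,R=st(); show()
w=imaging.snapshot("wrist"); w["p"]=p; w["q"]=R.as_quat(); pickle.dump(w,open("wrist6.pkl","wb"))
s,p,R=st()
w=imaging.snapshot("wrist"); w["p"]=p; w["q"]=R.as_quat(); pickle.dump(w,open("wrist6.pkl","wb"))
cv2.imwrite("pics/w6.png",w["img"][:,:,::-1])
show()
E
```

```text
t9.25 p [0.551  0.0497 0.2737] x [ 0.096 -0.995  0.001] y [ 0.003 -0.001 -1.   ] z [0.995 0.096 0.003] open 0.200
q [-0.22  0.56  0.07  1.77 -0.05  0.81 -0.02] F [-0.3 -0.7 -2.3] M [-0.02  0.07 -0.08]
t9.35 p [0.5509 0.0512 0.2738] x [ 0.096 -0.995 -0.001] y [ 0.003  0.001 -1.   ] z [0.995 0.096 0.003] open 0.196
q [-0.22  0.56  0.07  1.77 -0.05  0.81 -0.03] F [-0.2 -0.5 -1.6] M [-0.02  0.06  0.06]
```

View pics/w6.png

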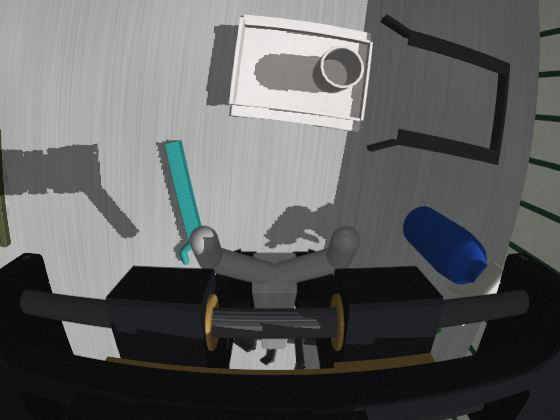

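The wrist view shows cup rim at (341,68), tray spanning (230..372, 15..130), and holder at right. I'll zoom in and refine the tray and holder poses.

```bash
python3 - <<'E'
from h import *
w=ld("wrist6.pkl")
crop(w,200,400,0,140,4,"pics/w6t.png"); crop(w,360,520,0,175,3.4,"pics/w6h.png")
E
```

```text
(no output)
```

View pics/w6t.png

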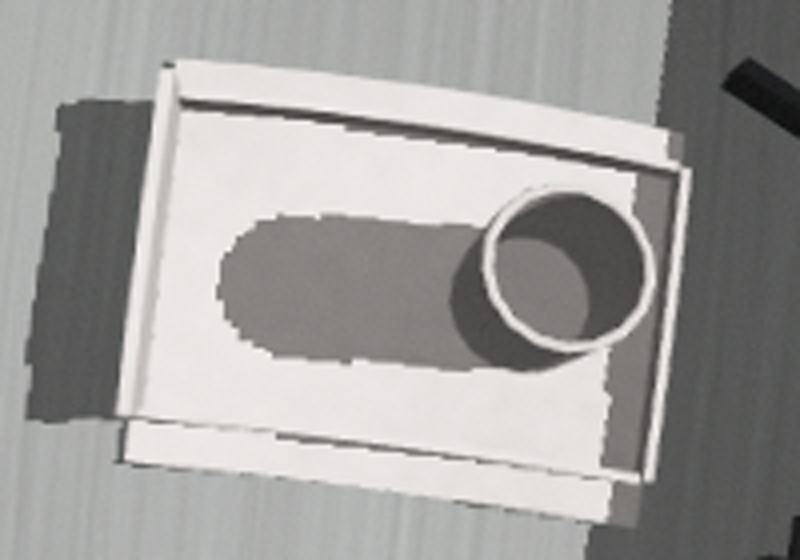

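View pics/w6h.png

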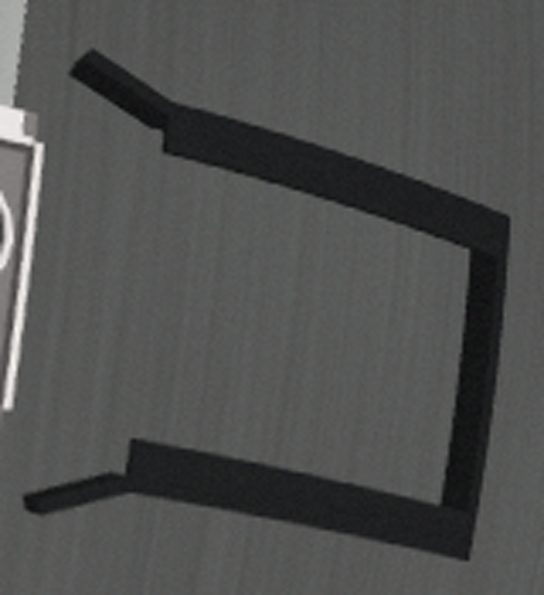

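```bash
python3 - <<'E'
from h import *
w=ld("wrist6.pkl")
c=lambda x,y:((x+.5)/4+200-.5,(y+.5)/4-.5)
for n,p,z in [("nl",(162,65),.004),("nr",(122,462),.004),("fl",(684,135),.004),("fr",(638,527),.004),("rimL far",(690,170),.020),("rimR far",(650,481),.020),("plate top L",(168,68),.036),("plate top R",(122,415),.036)]:
    print(n,bpw(w,c(*p),z).round(4))
th=np.linspace(0,2*np.pi,40)
# cup rim outer: sample points
P=np.array([bpw(w,c(*p),.074)[:2] for p in [(568,186),(655,275),(575,353),(485,262),(510,325),(632,217),(515,210),(635,320)]])
A=np.c_[2*P,np.ones(len(P))];x=np.linalg.lstsq(A,(P**2).sum(1),rcond=None)[0];print("cup",x[:2],"r",np.sqrt(x[2]+x[:2]@x[:2]))
h=lambda x,y:((x+.5)/3.4+360-.5,(y+.5)/3.4-.5)
for n,p in dict(il=(164,151),ir=(132,440),ol=(175,103),orr=(128,488),ibl=(471,248),ibr=(444,507),obl=(509,217),obr=(468,559)).items(): print(n,bpw(w,h(*p),.02).round(4))
E
```

```text
nl [0.4887 0.2525 0.004 ]
nr [0.4897 0.1246 0.004 ]
fl [0.6525 0.2516 0.004 ]
fr [0.651  0.1226 0.004 ]
rimL far [0.6509 0.2355 0.02  ]
rimR far [0.6487 0.137  0.02  ]
plate top L [0.4948 0.2414 0.036 ]
plate top R [0.4927 0.1379 0.036 ]
cup [0.60692305 0.1871356 ] r 0.021884414483964262
il [0.6978 0.2436 0.02  ]
ir [0.6971 0.1334 0.02  ]
ol [0.7009 0.2639 0.02  ]
orr [0.6982 0.1157 0.02  ]
ibl [0.8432 0.2429 0.02  ]
ibr [0.8447 0.1331 0.02  ]
obl [0.8638 0.2628 0.02  ]
obr [0.8631 0.1142 0.02  ]
```

```bash
cat > tgt.py <<'E'
from plan import *
g=np.load("grip.npz"); ft,zax=g["ft"],g["zax"]
cup=np.array([.6065,.1868,.008])
def target(h,A=None):
    s,p,R=st()
    M=R.as_matrix(); v=M@zax
    # minimal: rotate fork axis to vertical
    ax=np.cross(v,[0,0,1]); n=np.linalg.norm(ax)
    Rf=Ro.from_rotvec(ax/n*np.arctan2(n,v[2]))*R if n>1e-6 else R
    return cup+[0,0,h]-Rf.apply(ft),Rf
def report():
    s,p,R=st(); print("fork foot",(p+R.apply(ft)).round(4),"axis",R.apply(zax).round(3))
E
python3 - <<'E'
from tgt import *
t,Rf=target(.11); print(t,Rf.as_matrix().round(3).tolist()); report()
rows(t,Rf,15,g=1)
E
```

```text
[0.60721661 0.1892884  0.23260049] [[0.06, -0.074, 0.995], [-0.636, 0.765, 0.095], [-0.769, -0.639, -0.001]]
fork foot [ 0.5589 -0.038   0.2024] axis [-0.077  0.765  0.64 ]
--
[-0.0, 0.0, 0.73, -0.44, 0.14, 0.23, 1.0]
[-0.0, 0.0, 0.73, -0.43, 0.16, 0.23, 1.0]
[-0.0, 0.0, 0.73, -0.42, 0.19, 0.23, 1.0]
[-0.0, 0.0, 0.73, -0.41, 0.21, 0.23, 1.0]
[-0.0, 0.0, 0.73, -0.4, 0.24, 0.23, 1.0]
--
[-0.0, 0.0, 0.73, -0.38, 0.26, 0.23, 1.0]
[-0.0, 0.0, 0.73, -0.37, 0.28, 0.23, 1.0]
[-0.0, 0.0, 0.73, -0.35, 0.3, 0.23, 1.0]
[-0.0, 0.0, 0.73, -0.33, 0.32, 0.23, 1.0]
[-0.0, 0.0, 0.73, -0.31, 0.34, 0.23, 1.0]
--
[-0.0, 0.0, 0.73, -0.29, 0.36, 0.23, 1.0]
[-0.0, 0.0, 0.73, -0.27, 0.37, 0.23, 1.0]
[-0.0, 0.0, 0.73, -0.25, 0.39, 0.23, 1.0]
[-0.0, 0.0, 0.73, -0.22, 0.4, 0.23, 1.0]
[-0.0, 0.0, 0.73, -0.2, 0.42, 0.23, 1.0]
```

Request:
{"method": "send_rows", "body": {
  "motion": [
    [[0,0,0.73,-0.44,0.14,0.23,1],[0,0,0.73,-0.43,0.16,0.23,1],[0,0,0.73,-0.42,0.19,0.23,1],[0,0,0.73,-0.41,0.21,0.23,1],[0,0,0.73,-0.4,0.24,0.23,1]]
  ]
}}

```text
clock: 9.77
tool_pos: [0.5709, 0.0945, 0.2603]
eef_rot: [-0.446, 0.547, -0.397, 0.587]
contact_force: [0.0, 0.4, -2.8]
opening: 0.199
```

Request:
{"method": "send_rows", "body": {
  "motion": [
    [[0,0,0.73,-0.38,0.26,0.23,1],[0,0,0.73,-0.37,0.28,0.23,1],[0,0,0.73,-0.35,0.3,0.23,1],[0,0,0.73,-0.33,0.32,0.23,1],[0,0,0.73,-0.31,0.34,0.23,1]]
  ]
}}

```text
clock: 10.18
tool_pos: [0.59, 0.14, 0.2462]
eef_rot: [-0.362, 0.606, -0.307, 0.638]
contact_force: [-0.5, 0.3, -3.1]
opening: 0.2
```

Request:
{"method": "send_rows", "body": {
  "motion": [
    [[0,0,0.73,-0.29,0.36,0.23,1],[0,0,0.73,-0.27,0.37,0.23,1],[0,0,0.73,-0.25,0.39,0.23,1],[0,0,0.73,-0.22,0.4,0.23,1],[0,0,0.73,-0.2,0.42,0.23,1]]
  ]
}}

```text
clock: 10.6
tool_pos: [0.6091, 0.1856, 0.2318]
eef_rot: [-0.27, 0.652, -0.211, 0.676]
contact_force: [-0.3, -0.1, -2.3]
opening: 0.201
```

```bash
python3 - <<'E'
from tgt import *
from plant import imaging
show()
t=imaging.snapshot("scene"); pickle.dump(t,open("s7.pkl","wb")); t2=imaging.snapshot("top"); pickle.dump(t2,open("t7.pkl","wb"))
s,p,R=st(); w=imaging.snapshot("wrist"); w["p"]=p; w["q"]=R.as_quat(); pickle.dump(w,open("w7.pkl","wb"))
crop(t,260,440,140,290,4.2,"pics/s7.png");crop(t2,150,330,160,290,4.2,"pics/t7.png");cv2.imwrite("pics/w7.png",w["img"][:,:,::-1])
show();report()
t,Rf=target(.11);rows(t,Rf,1,g=1)
E
```

```text
t10.60 p [0.6091 0.1856 0.2318] x [ 0.059 -0.638 -0.768] y [-0.067  0.765 -0.641] z [0.996 0.089 0.003] open 0.201
q [ 0.29  0.91 -0.53  1.63 -0.66  0.82  0.53] F [-0.3 -0.1 -2.3] M [-1.06 -0.09 -0.  ]
t10.75 p [0.6083 0.1853 0.231 ] x [ 0.058 -0.64  -0.766] y [-0.069  0.763 -0.642] z [0.996 0.09  0.001] open 0.200
q [ 0.29  0.91 -0.53  1.64 -0.66  0.82  0.53] F [ 0.7  0.  -1.6] M [-1.07 -0.02  0.01]
fork foot [0.6079 0.1824 0.1164] axis [-0.002  0.004  1.   ]
--
[-0.01, 0.02, 0.05, -0.19, 0.1, -0.04, 1.0]
```

View pics/s7.png

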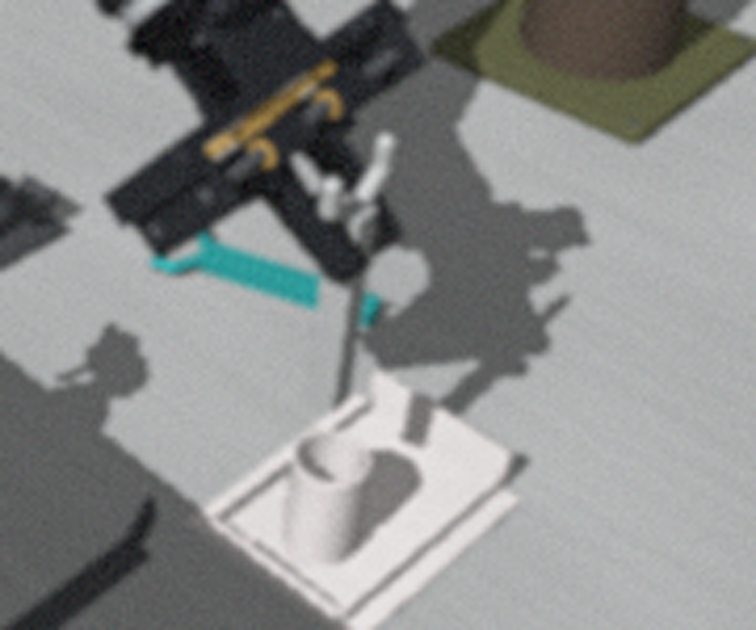

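View pics/t7.png

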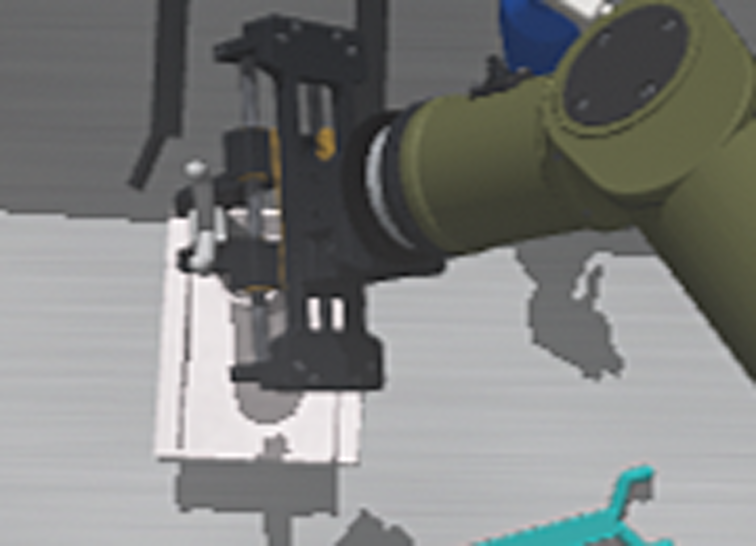

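View pics/w7.png

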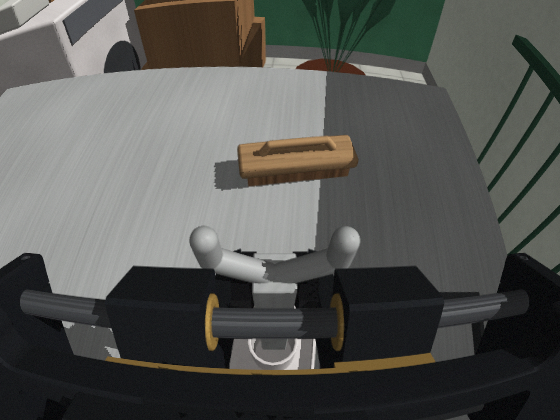

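```bash
python3 - <<'E'
from tgt import *
s,p,R=st(); T=R.inv()
f=p+R.apply(ft); z=R.apply(zax); y=-R.apply([0,0,1]); n=np.cross(y,z)  # fork x
sc,tp,w=ld("s7.pkl"),ld("t7.pkl"),ld("w7.pkl")
P=[f+.160*z+.024*y,f+.160*z-.024*y,f,f+.132*z]
def cr(q,ox,oy): return ((q-[ox,oy]+.5)*4.2-.5).round(0).tolist()
print("scene",cr(pj(sc,P),260,140)); print("top",cr(pj(tp,P),150,160)); print("wrist",pjw(w,P).round(0).tolist())
print("foot corners scene",cr(pj(sc,[f+a*y*.009+b*n*.009 for a in(1,-1) for b in (1,-1)]),260,140))
print("cup rim proj scene",cr(pj(sc,[cup+[0,0,.066]]),260,140),"wrist",pjw(w,[cup+[0,0,.066]]).round(0))
crop(w,210,340,320,380,6,"pics/w7c.png")
E
```

```text
scene [[388.0, 146.0], [335.0, 190.0], [329.0, 402.0], [355.0, 213.0]]
top [[198.0, 269.0], [194.0, 175.0], [247.0, 259.0], [206.0, 229.0]]
wrist [[199.0, 235.0], [342.0, 234.0], [273.0, 337.0], [272.0, 269.0]]
foot corners scene [[352.0, 401.0], [324.0, 387.0], [334.0, 418.0], [306.0, 404.0]]
cup rim proj scene [[329.0, 459.0]] wrist [[272. 341.]]
```

View pics/w7c.png

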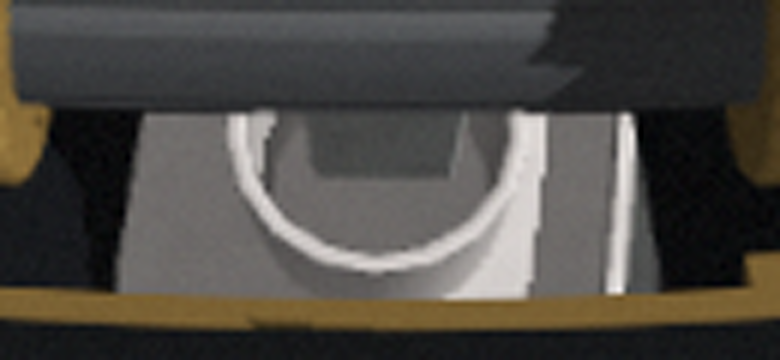

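```bash
python3 - <<'E'
from tgt import *
s,p,R=st(); w=ld("w7.pkl")
f=p+R.apply(ft); z=R.apply(zax); y=-R.apply([0,0,1]); n=np.cross(y,z)
print(n, pjw(w,[f+a*y*.009+b*n*.009 for a in(1,-1) for b in (1,-1)]).round(1).tolist(),"seen bottom corners (262.5,349.7),(284.3,349.7)")
th=np.linspace(0,2*np.pi,60)
r=pjw(w,cup+np.c_[.0225*np.cos(th),.0225*np.sin(th),.066+0*th]); print("rim bottom",r[r[:,1].argmax()],"cols",r[:,0].min(),r[:,0].max(),"seen 272.5,364.5; cols 249,297")
E
```

```text
[-0.08989059  0.99594225 -0.00417111] [[261.9, 325.9], [261.6, 348.0], [284.8, 325.9], [285.1, 348.0]] seen bottom corners (262.5,349.7),(284.3,349.7)
rim bottom [272.19470667 365.62310981] cols 247.5849058193219 297.3816502852373 seen 272.5,364.5; cols 249,297
```

```bash
python3 - <<'E'
from tgt import *
import tgt
tgt.cup=np.array([.6068,.1882,.008])
t,Rf=target(.11);rows(t,Rf,1,g=1)
E
```

```text
--
[-0.01, 0.02, 0.05, -0.23, 0.16, -0.02, 1.0]
```

Request:
{"method": "send_rows", "body": {
  "motion": [
    [[0,0.02,0.05,-0.23,0.16,-0.02,1],[0,0,0,0.4,0.33,0,1],[0,0,0,0.4,0.33,0,1],[0,0,0,0.2,0.17,0,1],[0,0,0,0,0,0,1]]
  ]
}}

```text
clock: 11.17
tool_pos: [0.6068, 0.1924, 0.207]
eef_rot: [-0.27, 0.653, -0.209, 0.676]
contact_force: [-0.2, 0.2, -2.8]
opening: 0.196
```

```bash
python3 - <<'E'
from tgt import *
from plant import imaging
s,p,R=st(); w=imaging.snapshot("wrist"); w["p"]=p; w["q"]=R.as_quat(); pickle.dump(w,open("w8.pkl","wb"))
crop(w,210,340,320,380,6,"pics/w8c.png")
t=imaging.snapshot("scene");crop(t,260,440,140,290,4.2,"pics/s8.png")
import tgt
tgt.cup=np.array([.6068,.1882,.008])
show();report()
f=p+R.apply(ft); z=R.apply(zax); y=-R.apply([0,0,1]); n=np.cross(y,z)
print(pjw(w,[f+a*y*.009+b*n*.009 for a in(1,-1) for b in (1,-1)]).round(1).tolist())
th=np.linspace(0,2*np.pi,60)
r=pjw(w,tgt.cup+np.c_[.0225*np.cos(th),.0225*np.sin(th),.066+0*th]); print("rim bottom",r[r[:,1].argmax()],"cols",r[:,0].min(),r[:,0].max())
t,Rf=target(.002);rows(t,Rf,10,g=1)
E
```

```text
t11.27 p [0.6075 0.1928 0.2087] x [ 0.061 -0.635 -0.77 ] y [-0.069  0.767 -0.638] z [0.996 0.092 0.003] open 0.201
q [ 0.29  0.95 -0.54  1.65 -0.67  0.77  0.56] F [ 0.  -0.7 -2.4] M [-1.03  0.02 -0.02]
fork foot [0.6072 0.1906 0.0941] axis [-0.004 -0.002  1.   ]
[[261.8, 326.7], [261.5, 348.7], [284.6, 326.7], [284.8, 348.8]]
rim bottom [273.22951512 370.5361408 ] cols 246.56434581805524 300.6443343717009
--
[-0.0, 0.0, -0.0, 0.33, 0.26, -0.0, 1.0]
[-0.0, 0.0, -0.0, 0.33, 0.26, -0.0, 1.0]
[-0.0, 0.0, -0.0, 0.33, 0.26, -0.0, 1.0]
[-0.0, 0.0, -0.0, 0.33, 0.26, -0.0, 1.0]
[-0.0, 0.0, -0.0, 0.33, 0.26, -0.0, 1.0]
--
[-0.0, 0.0, -0.0, 0.33, 0.26, -0.0, 1.0]
[-0.0, 0.0, -0.0, 0.33, 0.26, -0.0, 1.0]
[-0.0, 0.0, -0.0, 0.33, 0.26, -0.0, 1.0]
[-0.0, 0.0, -0.0, 0.33, 0.26, -0.0, 1.0]
[-0.0, 0.0, -0.0, 0.33, 0.26, -0.0, 1.0]
```

View pics/w8c.png

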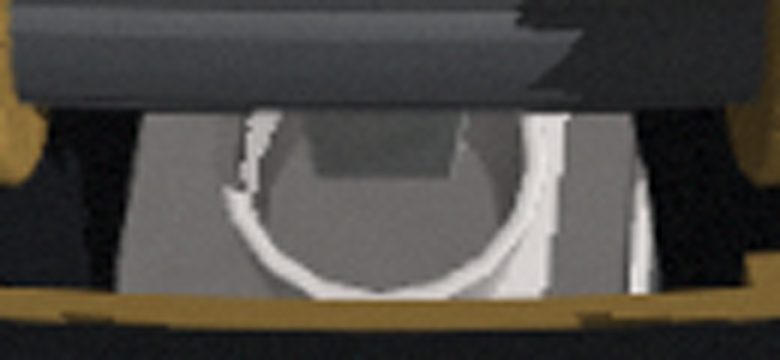

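View pics/s8.png

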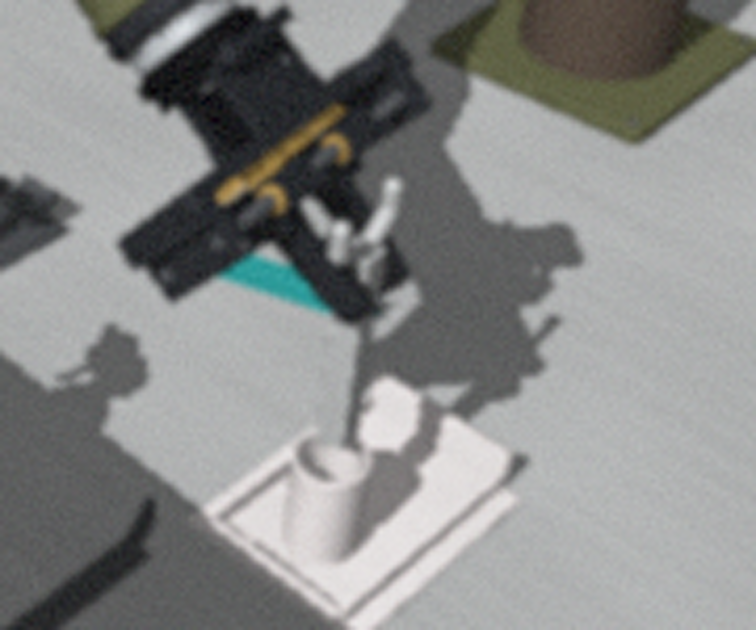

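Request:
{"method": "send_rows", "body": {
  "motion": [
    [[0,0,0,0.35,0.24,0,1],[0,0,0,0.4,0.31,0,1],[0,0,0,0.4,0.31,0,1],[0,0,0,0.4,0.31,0,1],[0,0,0,0.3,0.24,0,1]]
  ]
}}

```text
clock: 11.68
tool_pos: [0.6076, 0.1906, 0.1606]
eef_rot: [-0.27, 0.653, -0.209, 0.676]
contact_force: [-0.4, 0.7, -2.4]
opening: 0.204
```

```bash
python3 - <<'E'
from tgt import *
from plant import imaging
import tgt
tgt.cup=np.array([.6068,.1882,.008])
t=imaging.snapshot("scene");crop(t,260,440,140,290,4.2,"pics/s9.png")
s,p,R=st(); w=imaging.snapshot("wrist"); crop(w,210,340,320,380,6,"pics/w9c.png")
show();report()
t,Rf=target(.002);rows(t,Rf,5,g=1)
E
```

```text
t11.78 p [0.6072 0.1906 0.1604] x [ 0.059 -0.635 -0.77 ] y [-0.07   0.767 -0.638] z [0.996 0.092 0.   ] open 0.198
q [ 0.3   1.03 -0.55  1.66 -0.66  0.71  0.62] F [ 0.  -0.7 -2. ] M [-1.04 -0.04 -0.01]
fork foot [0.6066 0.1883 0.0458] axis [-0.001 -0.002  1.   ]
--
[-0.0, 0.0, -0.01, 0.27, 0.23, 0.0, 1.0]
[-0.0, 0.0, -0.01, 0.27, 0.23, 0.0, 1.0]
[-0.0, 0.0, -0.01, 0.27, 0.23, 0.0, 1.0]
[-0.0, 0.0, -0.01, 0.27, 0.23, 0.0, 1.0]
[-0.0, 0.0, -0.01, 0.27, 0.23, 0.0, 1.0]
```

View pics/s9.png

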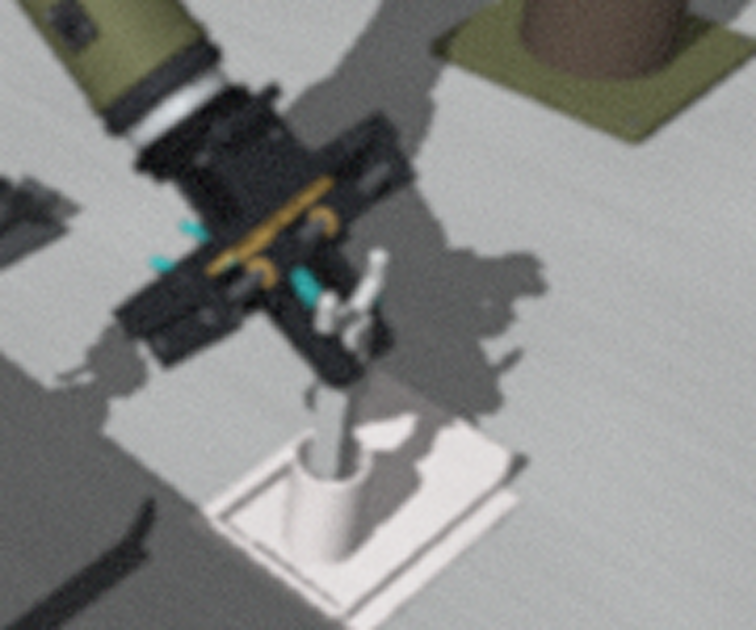

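The shank is inside the cup, clear of the wall, and the force is just its weight. Lowering the rest gently.

Request:
{"method": "send_rows", "body": {
  "motion": [
    [[0,0,0,0.31,0.26,0,1],[0,0,0,0.31,0.26,0,1],[0,0,0,0.31,0.26,0,1],[0,0,0,0.23,0.19,0,1],[0,0,0,0.1,0.08,0,1]]
  ]
}}

```text
clock: 12.2
tool_pos: [0.6077, 0.1909, 0.1283]
eef_rot: [-0.27, 0.653, -0.209, 0.676]
contact_force: [-0.0, 0.3, -2.4]
opening: 0.197
```

```bash
python3 - <<'E'
from tgt import *
show();report()
E
```

```text
t12.20 p [0.6077 0.1909 0.1283] x [ 0.06  -0.635 -0.77 ] y [-0.069  0.767 -0.638] z [0.996 0.092 0.002] open 0.197
q [ 0.3   1.08 -0.55  1.65 -0.66  0.68  0.65] F [-0.   0.3 -2.4] M [-1.1  -0.06 -0.02]
fork foot [0.6074 0.1887 0.0137] axis [-0.003 -0.002  1.   ]
```

Request:
{"method": "send_rows", "body": {
  "motion": [
    [[0,0,0,0.04,0.03,0,1],[0,0,0,0.04,0.03,0,1],[0,0,0,0.04,0.03,0,1],[0,0,0,0.04,0.03,0,1],[0,0,0,0,0,0,1]]
  ]
}}

```text
clock: 12.62
tool_pos: [0.6082, 0.1909, 0.1258]
eef_rot: [-0.269, 0.652, -0.209, 0.677]
contact_force: [-0.6, -0.5, -1.2]
opening: 0.199
```

Request:
{"method": "send_rows", "body": {
  "motion": [
    [[0,0,0,0.03,0.025,0,1],[0,0,0,0.03,0.025,0,1],[0,0,0,0,0,0,1],[0,0,0,0,0,0,1],[0,0,0,0,0,0,1]]
  ]
}}

```text
clock: 13.03
tool_pos: [0.6082, 0.191, 0.1242]
eef_rot: [-0.269, 0.652, -0.209, 0.677]
contact_force: [0.1, -0.2, -1.7]
opening: 0.198
```

```bash
python3 - <<'E'
from tgt import *
show();report();show()
E
```

```text
t13.03 p [0.6082 0.191  0.1242] x [ 0.061 -0.635 -0.77 ] y [-0.069  0.767 -0.638] z [0.996 0.092 0.004] open 0.198
q [ 0.3   1.09 -0.55  1.65 -0.66  0.67  0.66] F [ 0.1 -0.2 -1.7] M [-1.05  0.01 -0.  ]
fork foot [0.608  0.1888 0.0096] axis [-0.005 -0.003  1.   ]
t13.03 p [0.6082 0.191  0.1242] x [ 0.061 -0.635 -0.77 ] y [-0.069  0.767 -0.638] z [0.996 0.092 0.004] open 0.198
q [ 0.3   1.09 -0.55  1.65 -0.66  0.67  0.66] F [ 0.1 -0.2 -1.7] M [-1.05  0.01 -0.  ]
```

Next 1 mm steps until the weight reading changes.

Request:
{"method": "send_rows", "body": {
  "motion": [
    [[0,0,0,0.04,0.03,0,1],[0,0,0,0.03,0.025,0,1],[0,0,0,0,0,0,1],[0,0,0,0,0,0,1],[0,0,0,0,0,0,1]]
  ]
}}

```text
clock: 13.45
tool_pos: [0.6083, 0.1914, 0.1233]
eef_rot: [-0.269, 0.652, -0.209, 0.677]
contact_force: [-0.5, -0.4, 4.8]
opening: 0.202
```

Request:
{"method": "send_rows", "body": {
  "motion": [
    [[0,0,0,0.04,0.03,0,1],[0,0,0,0,0,0,1],[0,0,0,0,0,0,1],[0,0,0,0,0,0,1],[0,0,0,0,0,0,1]]
  ]
}}

```text
clock: 13.87
tool_pos: [0.6084, 0.1919, 0.1232]
eef_rot: [-0.269, 0.652, -0.208, 0.678]
contact_force: [-0.3, -2.4, 7.3]
opening: 0.198
```

Contact: the reading went from -1.9 to +7.3 N, so the foot is on the floor. I'll ease back 1 mm and open.

Request:
{"method": "send_rows", "body": {
  "motion": [
    [[0,0,0,-0.04,-0.03,0,1],[0,0,0,-0.02,-0.015,0,1],[0,0,0,0,0,0,1],[0,0,0,0,0,0,0.6],[0,0,0,0,0,0,0.5]]
  ],
  "force": 10
}}

```text
clock: 14.28
tool_pos: [0.6082, 0.1907, 0.1224]
eef_rot: [-0.27, 0.652, -0.209, 0.677]
contact_force: [-0.2, -0.8, -0.2]
opening: 0.245
```

Request:
{"method": "send_rows", "body": {
  "motion": [
    [[0,0,0,0,0,0,0.4],[0,0,0,0,0,0,0.3],[0,0,0,0,0,0,0.2],[0,0,0,0,0,0,0],[0,0,0,0,0,0,-0.2]]
  ],
  "force": 10
}}

```text
clock: 14.7
tool_pos: [0.6081, 0.1908, 0.1227]
eef_rot: [-0.27, 0.652, -0.209, 0.677]
contact_force: [0.3, -0.8, 0.2]
opening: 0.527
```

```bash
python3 - <<'E'
from tgt import *
from plant import imaging
show()
t=imaging.snapshot("scene");crop(t,260,440,140,290,4.2,"pics/s10.png")
s,p,R=st(); w=imaging.snapshot("wrist"); cv2.imwrite("pics/w10.png",w["img"][:,:,::-1])
E
```

```text
t14.70 p [0.6081 0.1908 0.1227] x [ 0.061 -0.635 -0.77 ] y [-0.069  0.767 -0.638] z [0.996 0.092 0.003] open 0.527
q [ 0.3   1.09 -0.55  1.65 -0.66  0.67  0.66] F [ 0.3 -0.8  0.2] M [-0.77 -0.02  0.03]
```

View pics/s10.png

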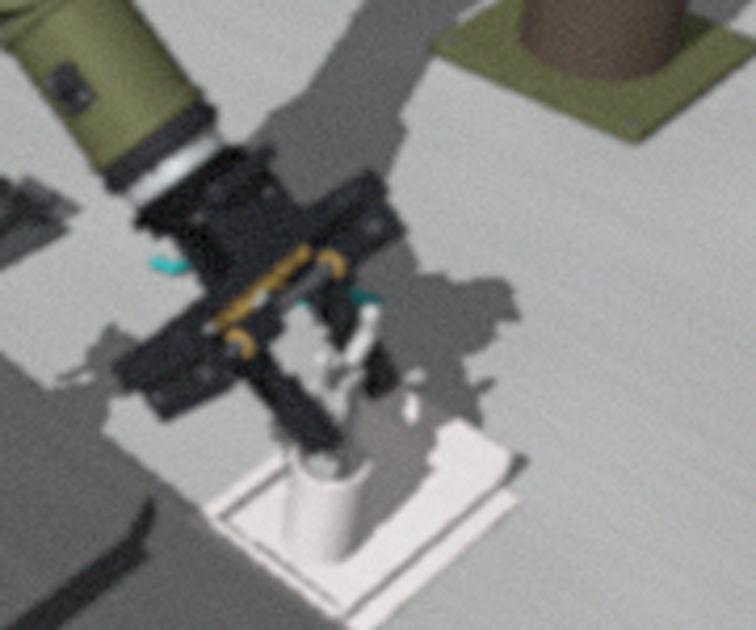

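View pics/w10.png

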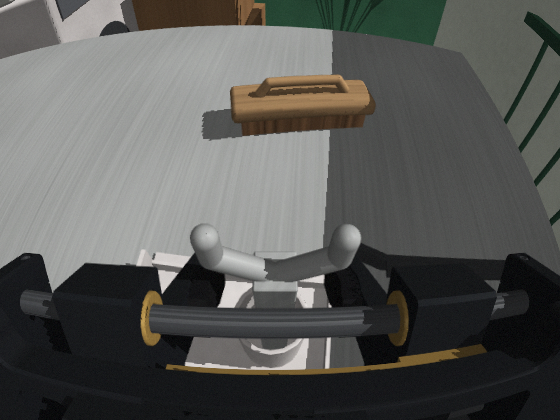

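The fork stands upright in the cup with the fingers apart. Opening fully, then retreating along the tool axis.

Request:
{"method": "send_rows", "body": {
  "motion": [
    [[0,0,0,0,0,0,-0.5],[0,0,0,0,0,0,-0.8],[0,0,0,0,0,0,-1],[0,0,0,0,0,0,-1],[0,0,0,0,0,0,-1]]
  ]
}}

```text
clock: 15.22
tool_pos: [0.6082, 0.191, 0.1229]
eef_rot: [-0.269, 0.652, -0.209, 0.677]
contact_force: [0.5, 0.5, -0.3]
opening: 0.955
```

Request:
{"method": "send_rows", "body": {
  "motion": [
    [[0,0,0,0,0,0,-1],[0,0,0,0,0,0,-1],[0,0,0,0,-0.2,0,-1],[0,0,0,0,-0.3,0,-1],[0,0,0,0,-0.4,0,-1]]
  ]
}}

```text
clock: 15.63
tool_pos: [0.6092, 0.177, 0.1346]
eef_rot: [-0.27, 0.652, -0.209, 0.677]
contact_force: [0.0, -0.2, 0.3]
opening: 1.002
```

```bash
python3 - <<'E'
from tgt import *
from plant import imaging
show()
s,p,R=st(); w=imaging.snapshot("wrist"); cv2.imwrite("pics/w11.png",w["img"][:,:,::-1])
E
```

```text
t15.63 p [0.6092 0.177  0.1346] x [ 0.061 -0.634 -0.771] y [-0.069  0.767 -0.637] z [0.996 0.093 0.003] open 1.002
q [ 0.31  1.07 -0.54  1.65 -0.65  0.71  0.65] F [ 0.  -0.2  0.3] M [-0.77 -0.05 -0.02]
```

View pics/w11.png

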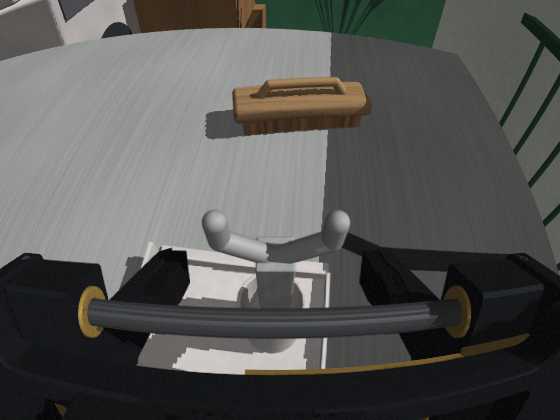

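```bash
cat > simP.py <<'E'
from ik import *
from plan import st
s,p,R=st(); Rm=R.as_matrix(); q=np.array(s["q"]); print(fkT(q)[0]-p)
yv=Rm[:,1]; p1=p-.12*yv
c,sn=np.cos,np.sin
for tl in (10,20,30):
    a=np.radians(tl); Rp=ormat([sn(a),0,-c(a)],[0,1,0])
    for A in ("via",):
        R1=ormat([0,0,-1],[Rm[0,2],Rm[1,2],0])
        ang=np.arctan2(Rm[1,2],Rm[0,2]) # z az -> to +90
        d=np.pi/2-ang
        poses=[(p1,Rm),(np.array([.45,.12,.24]),R1),(np.array([.42,.188,.22]),(0,[0,-d,0])),(np.array([.42,.188,.22]),Rp),(np.array([.43,.188,.035]),Rp),(np.array([.70,.188,.035]),Rp)]
        print(tl); [print("  ",k) for k in path(q,poses,25)]
E
python3 simP.py
```

```text
[ 0.00044166 -0.04320337 -0.02426715]
10
   ([0.37, 0.92, -0.51, 1.58, -0.62, 0.92, 0.55], np.float64(0.0), np.float64(0.0))
   ([-0.45, 0.52, 0.13, 2.05, -0.12, 0.58, -0.14], np.float64(0.0), np.float64(0.0))
   ([-0.34, 0.55, -0.29, 2.08, 0.29, 0.55, 0.73], np.float64(0.0), np.float64(0.0))
   ([-0.54, 0.51, -0.07, 2.21, 0.45, 0.31, 0.56], np.float64(0.0), np.float64(0.0))
   ([-0.75, 0.93, 0.29, 2.3, 0.55, 0.06, 0.43], np.float64(0.0796), np.float64(0.317))
   ([-0.22, 1.05, -0.26, 1.51, 0.61, 0.51, 0.71], np.float64(0.0), np.float64(0.0))
20
   ([0.37, 0.92, -0.51, 1.58, -0.62, 0.92, 0.55], np.float64(0.0), np.float64(0.0))
   ([-0.45, 0.52, 0.13, 2.05, -0.12, 0.58, -0.14], np.float64(0.0), np.float64(0.0))
   ([-0.34, 0.55, -0.29, 2.08, 0.29, 0.55, 0.73], np.float64(0.0), np.float64(0.0))
   ([-0.89, 0.54, 0.37, 2.33, 0.58, 0.06, 0.41], np.float64(0.0129), np.float64(0.051))
   ([-1.27, 1.14, 1.05, 2.44, 1.09, 0.06, -0.23], np.float64(0.2145), np.float64(0.854))
   ([-0.45, 1.03, 0.14, 1.64, 0.12, 0.15, 1.06], np.float64(0.0), np.float64(0.0))
30
   ([0.37, 0.92, -0.51, 1.58, -0.62, 0.92, 0.55], np.float64(0.0), np.float64(0.0))
   ([-0.45, 0.52, 0.13, 2.05, -0.12, 0.58, -0.14], np.float64(0.0), np.float64(0.0))
   ([-0.34, 0.55, -0.29, 2.08, 0.29, 0.55, 0.73], np.float64(0.0), np.float64(0.0))
   ([-1.22, 0.65, 0.84, 2.45, 0.64, 0.06, 0.3], np.float64(0.0911), np.float64(0.363))
   ([-0.63, 1.03, -0.03, 2.51, 2.72, 0.89, -1.86], np.float64(0.0), np.float64(0.0))
   ([-0.46, 1.04, 0.17, 1.78, 2.77, 0.17, -1.61], np.float64(0.0), np.float64(0.0))
```

```bash
cat > kin4.py <<'E'
import kin3
from kin3 import *
from plan import st
D2=D+[([-0.08,0.73,0.55,1.59,-0.44,0.94,-0.99],[0.5983,-0.1745,0.2639],0,0),
([-0.22,0.56,0.07,1.77,-0.05,0.81,-0.03],[0.5509,0.0512,0.2738],0,0),
([0.29,0.91,-0.53,1.64,-0.66,0.82,0.53],[0.6083,0.1853,0.231],0,0),
([0.29,0.95,-0.54,1.65,-0.67,0.77,0.56],[0.6075,0.1928,0.2087],0,0),
([0.3,1.03,-0.55,1.66,-0.66,0.71,0.62],[0.6072,0.1906,0.1604],0,0),
([0.3,1.09,-0.55,1.65,-0.66,0.67,0.66],[0.6081,0.1908,0.1227],0,0)]
def more():
    s,p,R=st(); return D2+[(list(s["q"]),p,0,0)]
if __name__=="__main__":
    d=more()
    for w in (.02,.05,.2):
        r=fit3(d,w); print(r.x.reshape(8,3).round(3).tolist(),r.cost); print(np.abs(np.array([fk3(k[0],r.x)-k[1] for k in d])).max(0).round(4))
    s,p,R=st(); print("ori err",Ro.from_matrix(fkR(s["q"],S)[-1]@C0@R.as_matrix().T).magnitude())
E
python3 kin4.py
```

```text
[[0.0, -0.004, 0.349], [0.004, -0.007, 0.0], [0.004, -0.007, 0.001], [0.002, -0.014, 0.564], [0.003, -0.014, 0.349], [0.001, -0.002, 0.0], [0.009, -0.002, 0.0], [-0.001, 0.002, 0.306]] 4.798604252373632
[0.0026 0.0033 0.0023]
[[0.0, -0.006, 0.349], [0.009, -0.004, 0.001], [0.004, -0.004, 0.003], [0.004, -0.014, 0.564], [0.007, -0.014, 0.349], [-0.003, -0.004, 0.001], [0.018, -0.004, 0.001], [-0.002, 0.005, 0.306]] 4.0042175260929325
[0.0025 0.0033 0.0022]
[[0.001, -0.006, 0.343], [0.015, -0.004, 0.006], [0.0, -0.004, 0.037], [0.008, -0.014, 0.533], [0.015, -0.014, 0.343], [-0.011, -0.005, 0.006], [0.026, -0.005, 0.012], [-0.002, 0.005, 0.297]] 3.7296043499447418
[0.0026 0.0034 0.002 ]
ori err 5.323914532925942e-16
```

```bash
sed -i 's/^V=.*/import kin4; V=fit3(kin4.more(),.05).x/; s/^from kin3 import \*/from kin3 import */' ik.py; cat > simP2.py <<'E'
from ik import *
from plan import st
s,p,R=st(); Rm=R.as_matrix(); q=np.array(s["q"]); print((fkT(q)[0]-p).round(4))
yv=Rm[:,1]; p1=p-.12*yv
c,sn=np.cos,np.sin
for sg in (1,-1):
  for tl in (-15,0,10,20,):
    a=np.radians(tl); Rp=ormat([sn(a),0,-c(a)],[0,sg,0])
    R1=ormat([0,0,-1],[Rm[0,2],Rm[1,2],0])
    ang=np.arctan2(Rm[1,2],Rm[0,2]); d=sg*np.pi/2-ang
    poses=[(p1,Rm),(np.array([.5,.10,.26]),R1),(np.array([.45,.188,.26]),(0,[0,-d,0])),(np.array([.45,.188,.22]),Rp),(np.array([.45,.188,.035]),Rp),(np.array([.47,.188,.035]),Rp),(np.array([.70,.188,.035]),Rp)]
    print(sg,tl); [print("  ",k) for k in path(q,poses,25)]
E
python3 simP2.py
```

```text
[0.     0.0008 0.0003]
1 -15
   ([0.42, 0.96, -0.49, 1.57, -0.59, 0.94, 0.6], np.float64(0.0), np.float64(0.0))
   ([-0.36, 0.53, 0.12, 1.91, -0.09, 0.71, -0.1], np.float64(0.0), np.float64(0.0))
   ([-0.29, 0.51, -0.33, 1.95, 0.25, 0.71, 0.8], np.float64(0.0), np.float64(0.0))
   ([-0.19, 0.69, -0.4, 1.8, 0.15, 0.93, 0.93], np.float64(0.0), np.float64(0.0))
   ([-0.26, 0.98, -0.31, 1.87, 0.26, 0.57, 0.88], np.float64(0.0), np.float64(0.0))
   ([-0.24, 0.99, -0.31, 1.81, 0.26, 0.62, 0.9], np.float64(0.0), np.float64(0.0))
   ([-0.17, 1.23, -0.35, 0.99, 0.26, 1.22, 1.11], np.float64(0.0), np.float64(0.0))
1 0
   ([0.42, 0.96, -0.49, 1.57, -0.59, 0.94, 0.6], np.float64(0.0), np.float64(0.0))
   ([-0.36, 0.53, 0.12, 1.91, -0.09, 0.71, -0.1], np.float64(0.0), np.float64(0.0))
   ([-0.29, 0.51, -0.33, 1.95, 0.25, 0.71, 0.8], np.float64(0.0), np.float64(0.0))
   ([-0.31, 0.57, -0.3, 2.0, 0.29, 0.61, 0.77], np.float64(0.0), np.float64(0.0))
   ([-0.46, 0.91, -0.07, 2.1, 0.41, 0.15, 0.66], np.float64(0.0), np.float64(0.0))
   ([-0.42, 0.92, -0.1, 2.04, 0.42, 0.2, 0.68], np.float64(0.0), np.f
[... 2988 characters left out ...]
64(0.224))
   ([-0.6, 1.11, 0.53, 1.53, -0.85, 0.55, -1.23], np.float64(0.0), np.float64(0.0))
-1 20
   ([0.42, 0.96, -0.49, 1.57, -0.59, 0.94, 0.6], np.float64(0.0), np.float64(0.0))
   ([-0.36, 0.53, 0.12, 1.91, -0.09, 0.71, -0.1], np.float64(0.0), np.float64(0.0))
   ([-0.89, 0.6, 0.67, 1.97, -0.53, 0.76, -1.48], np.float64(0.0), np.float64(0.0))
   ([-0.88, 0.55, 0.43, 2.28, -0.73, 0.07, -1.39], np.float64(0.0), np.float64(0.0))
   ([-0.34, 0.82, -0.39, 2.37, -0.98, 0.06, -1.13], np.float64(0.1914), np.float64(0.624))
   ([-0.34, 0.83, -0.35, 2.32, -0.98, 0.06, -1.1], np.float64(0.178), np.float64(0.58))
   ([-0.55, 1.04, 0.34, 1.69, -0.98, 0.18, -1.05], np.float64(0.0), np.float64(0.0))
```

Request:
{"method": "send_rows", "body": {
  "motion": [
    [[0,0,0,0,-0.6,0,-1],[0,0,0,0,-0.8,0,-1],[0,0,0,0,-0.9,0,-1],[0,0,0,0,-0.9,0,-1],[0,0,0,0,-0.9,0,-1]]
  ]
}}

```text
clock: 16.1
tool_pos: [0.6151, 0.1128, 0.1877]
eef_rot: [-0.27, 0.652, -0.209, 0.677]
contact_force: [-0.3, -0.9, 0.4]
opening: 1.0
```

```bash
python3 - <<'E'
from plan import *
show()
s,p,R=st(); Rm=R.as_matrix()
rows([.5,.10,.27],ori([0,0,-1],[Rm[0,2],Rm[1,2],0]),15)
E
```

```text
t16.10 p [0.6151 0.1128 0.1877] x [ 0.061 -0.635 -0.77 ] y [-0.068  0.767 -0.638] z [0.996 0.092 0.004] open 1.000
q [ 0.39  0.99 -0.5   1.59 -0.61  0.87  0.61] F [-0.3 -0.9  0.4] M [-0.81  0.02  0.01]
--
[-0.0, 0.0, -0.73, -0.21, -0.18, -0.38, -1.0]
[-0.0, 0.0, -0.73, -0.2, -0.19, -0.39, -1.0]
[-0.0, 0.0, -0.73, -0.19, -0.2, -0.39, -1.0]
[-0.0, 0.0, -0.73, -0.17, -0.21, -0.39, -1.0]
[-0.0, 0.0, -0.73, -0.16, -0.22, -0.39, -1.0]
--
[-0.0, 0.0, -0.73, -0.15, -0.23, -0.39, -1.0]
[-0.0, 0.0, -0.73, -0.13, -0.24, -0.39, -1.0]
[-0.0, 0.0, -0.73, -0.12, -0.25, -0.39, -1.0]
[-0.0, 0.0, -0.73, -0.1, -0.25, -0.39, -1.0]
[-0.0, 0.0, -0.73, -0.09, -0.26, -0.39, -1.0]
--
[-0.0, 0.0, -0.73, -0.07, -0.27, -0.39, -1.0]
[-0.0, 0.0, -0.73, -0.06, -0.27, -0.39, -1.0]
[-0.0, 0.0, -0.73, -0.04, -0.27, -0.39, -1.0]
[-0.0, 0.0, -0.73, -0.02, -0.27, -0.39, -1.0]
[-0.0, 0.0, -0.73, -0.01, -0.27, -0.39, -1.0]
```

Request:
{"method": "send_rows", "body": {
  "motion": [
    [[0,0,-0.73,-0.3,-0.3,-0.3,-1],[0,0,-0.73,-0.3,-0.3,-0.39,-1],[0,0,-0.73,-0.19,-0.2,-0.39,-1],[0,0,-0.73,-0.17,-0.21,-0.39,-1],[0,0,-0.73,-0.16,-0.22,-0.39,-1]]
  ]
}}

```text
clock: 16.52
tool_pos: [0.5778, 0.1085, 0.221]
eef_rot: [-0.362, 0.606, -0.307, 0.639]
contact_force: [0.2, 0.4, -0.3]
opening: 1.003
```

Request:
{"method": "send_rows", "body": {
  "motion": [
    [[0,0,-0.73,-0.15,-0.23,-0.39,-1],[0,0,-0.73,-0.13,-0.24,-0.39,-1],[0,0,-0.73,-0.12,-0.25,-0.39,-1],[0,0,-0.73,-0.1,-0.25,-0.39,-1],[0,0,-0.73,-0.09,-0.26,-0.39,-1]]
  ]
}}

```text
clock: 16.93
tool_pos: [0.5388, 0.1046, 0.2483]
eef_rot: [-0.446, 0.547, -0.396, 0.588]
contact_force: [-1.1, -0.2, -0.6]
opening: 0.998
```

Request:
{"method": "send_rows", "body": {
  "motion": [
    [[0,0,-0.73,-0.07,-0.27,-0.39,-1],[0,0,-0.73,-0.06,-0.27,-0.39,-1],[0,0,-0.73,-0.04,-0.2,-0.39,-1],[0,0,-0.73,-0.02,-0.1,-0.39,-1],[0,0,-0.73,0,0,-0.39,-1]]
  ]
}}

```text
clock: 17.35
tool_pos: [0.5002, 0.1012, 0.2657]
eef_rot: [-0.52, 0.476, -0.478, 0.524]
contact_force: [-0.2, 0.4, 0.3]
opening: 1.0
```

```bash
python3 - <<'E'
from plan import *
from plant import imaging
show()
t=imaging.snapshot("scene");crop(t,220,440,120,300,3.6,"pics/s12.png"); pickle.dump(t,open("s12.pkl","wb"))
t=imaging.snapshot("top");pickle.dump(t,open("t12.pkl","wb"));crop(t,130,350,120,300,3.6,"pics/t12.png")
s,p,R=st(); Rm=R.as_matrix();show()
ang=np.arctan2(Rm[1,2],Rm[0,2]); print("yaw left",np.pi/2-ang)
rows([.455,.188,.26],None,20,turn=[0,-(np.pi/2-ang),0],g=0)
E
```

```text
t17.35 p [0.5002 0.1012 0.2657] x [ 0.091 -0.996 -0.001] y [ 0.006  0.002 -1.   ] z [0.996 0.091 0.006] open 1.000
q [-0.36  0.52  0.11  1.91 -0.08  0.71 -0.11] F [-0.2  0.4  0.3] M [-0.06  0.03  0.01]
t17.45 p [0.4988 0.104  0.2648] x [ 0.097 -0.995 -0.004] y [ 0.003  0.004 -1.   ] z [0.995 0.097 0.003] open 1.004
q [-0.36  0.52  0.1   1.91 -0.08  0.71 -0.11] F [ 0.4  1.3 -0. ] M [-0.    0.04  0.02]
yaw left 1.4735666914787058
--
[0.0, -0.92, 0.0, -0.22, 0.01, -0.09, 0.0]
[0.0, -0.92, 0.0, -0.23, 0.01, -0.07, 0.0]
[0.0, -0.92, 0.0, -0.23, 0.01, -0.06, 0.0]
[0.0, -0.92, 0.0, -0.23, 0.01, -0.04, 0.0]
[0.0, -0.92, 0.0, -0.24, 0.01, -0.02, 0.0]
--
[0.0, -0.92, 0.0, -0.24, 0.01, -0.0, 0.0]
[0.0, -0.92, 0.0, -0.24, 0.01, 0.01, 0.0]
[0.0, -0.92, 0.0, -0.23, 0.01, 0.03, 0.0]
[0.0, -0.92, 0.0, -0.23, 0.01, 0.05, 0.0]
[0.0, -0.92, 0.0, -0.23, 0.01, 0.07, 0.0]
--
[0.0, -0.92, 0.0, -0.22, 0.01, 0.08, 0.0]
[0.0, -0.92, 0.0, -0.22, 0.01, 0.1, 0.0]
[0.0, -0.92, 0.0, -0.21, 0.01, 0.11, 0.0]
[0.0, -0.92, 0.0, -0.2, 0.01, 0.13, 0.0]
[0.0, -0.92, 0.0, -0.19, 0.01, 0.14, 0.0]
--
[0.0, -0.92, 0.0, -0.18, 0.01, 0.16, 0.0]
[0.0, -0.92, 0.0, -0.17, 0.01, 0.17, 0.0]
[0.0, -0.92, 0.0, -0.15, 0.01, 0.18, 0.0]
[0.0, -0.92, 0.0, -0.14, 0.01, 0.19, 0.0]
[0.0, -0.92, 0.0, -0.12, 0.01, 0.2, 0.0]
```

View pics/s12.png

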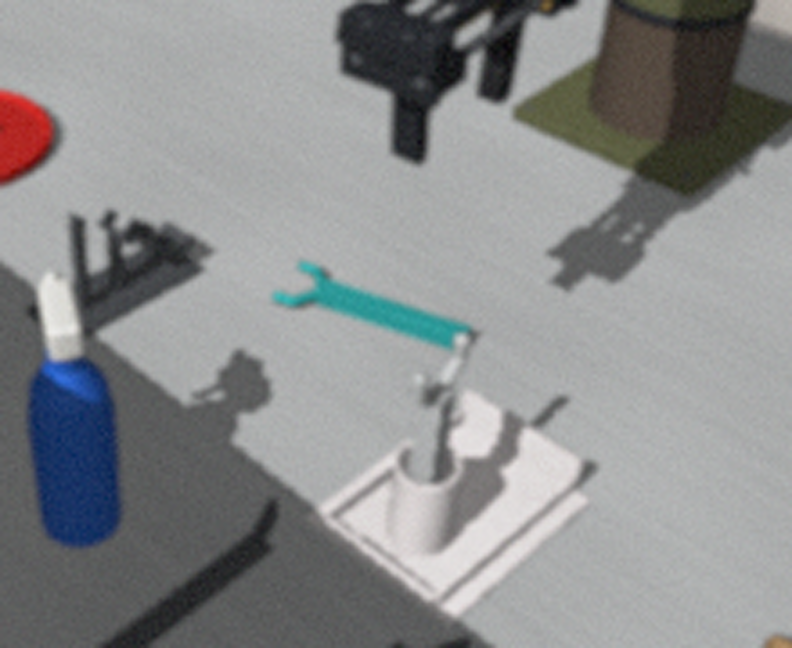

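View pics/t12.png

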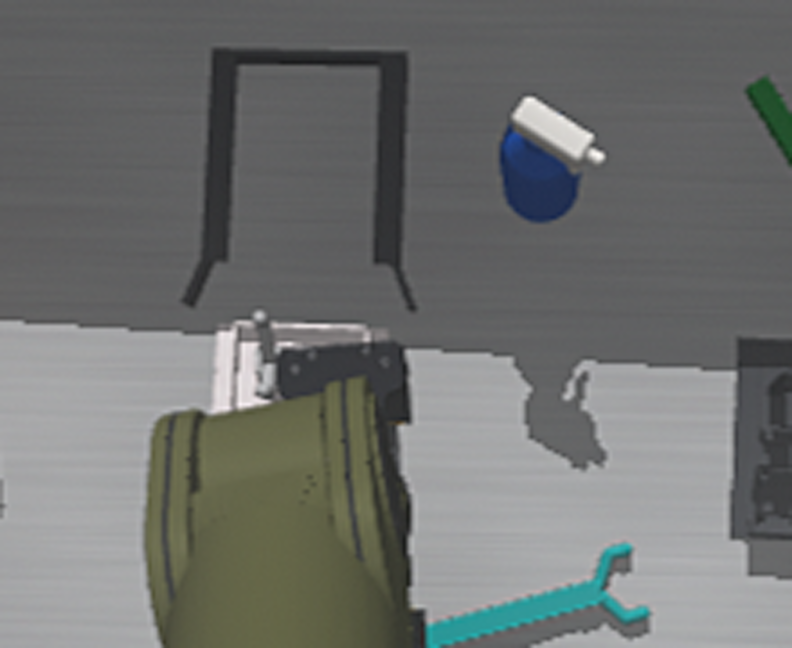

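The fork stands upright in the cup, prong tips at (463,342) and (420,378) in the crop, with the gripper clear. Now I yaw to the push pose, camera behind, gripper half open.

Request:
{"method": "send_rows", "body": {
  "motion": [
    [[0,-0.92,0,-0.22,0.01,-0.09,0],[0,-0.92,0,-0.23,0.01,-0.07,0],[0,-0.92,0,-0.23,0.01,-0.06,0],[0,-0.92,0,-0.23,0.01,-0.04,0],[0,-0.92,0,-0.24,0.01,-0.02,0]]
  ]
}}

```text
clock: 17.87
tool_pos: [0.4898, 0.1217, 0.2634]
eef_rot: [-0.599, 0.372, -0.372, 0.603]
contact_force: [0.2, -0.2, 0.8]
opening: 0.644
```

Request:
{"method": "send_rows", "body": {
  "motion": [
    [[0,-0.92,0,-0.24,0.01,0,0],[0,-0.92,0,-0.24,0.01,0.01,0],[0,-0.92,0,-0.23,0.01,0.03,0],[0,-0.92,0,-0.23,0.01,0.05,0],[0,-0.92,0,-0.23,0.01,0.07,0]]
  ]
}}

```text
clock: 18.28
tool_pos: [0.479, 0.1428, 0.2625]
eef_rot: [-0.657, 0.256, -0.257, 0.661]
contact_force: [-0.1, 0.7, -0.3]
opening: 0.506
```

Request:
{"method": "send_rows", "body": {
  "motion": [
    [[0,-0.92,0,-0.22,0.01,0.08,0],[0,-0.92,0,-0.22,0.01,0.1,0],[0,-0.92,0,-0.21,0.01,0.11,0],[0,-0.92,0,-0.2,0.01,0.13,0],[0,-0.92,0,-0.19,0.01,0.14,0]]
  ]
}}

```text
clock: 18.7
tool_pos: [0.4681, 0.1639, 0.2615]
eef_rot: [-0.693, 0.131, -0.132, 0.697]
contact_force: [0.3, -0.4, -0.1]
opening: 0.504
```

Request:
{"method": "send_rows", "body": {
  "motion": [
    [[0,-0.92,0,-0.18,0.01,0.16,0],[0,-0.92,0,-0.17,0.01,0.17,0],[0,-0.92,0,-0.15,0.01,0.18,0],[0,-0.92,0,-0.14,0.01,0.19,0],[0,-0.92,0,-0.12,0.01,0.2,0]]
  ]
}}

```text
clock: 19.12
tool_pos: [0.4574, 0.185, 0.2606]
eef_rot: [-0.705, 0.001, -0.003, 0.709]
contact_force: [-0.2, 0.2, -0.2]
opening: 0.5
```

```bash
python3 - <<'E'
from plan import *
from plant import imaging
imaging.snapshot("wrist")
s,p,R=st(); show(); w=imaging.snapshot("wrist"); w["p"]=p; w["q"]=R.as_quat(); pickle.dump(w,open("w13.pkl","wb"));cv2.imwrite("pics/w13.png",w["img"][:,:,::-1])
E
```

```text
t19.17 p [0.4569 0.186  0.2606] x [ 1.    -0.001  0.003] y [ 0.003  0.006 -1.   ] z [0.001 1.    0.006] open 0.502
q [-0.26  0.52 -0.33  1.94  0.24  0.71  0.83] F [-0.6  0.   0.6] M [ 0.05  0.03 -0.03]
```

View pics/w13.png

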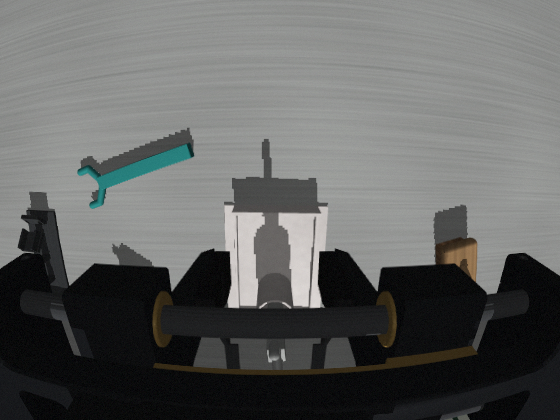

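```bash
python3 - <<'E'
from h import *
w=ld("w13.pkl"); crop(w,210,345,170,310,5,"pics/w13c.png")
E
```

```text
(no output)
```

View pics/w13c.png

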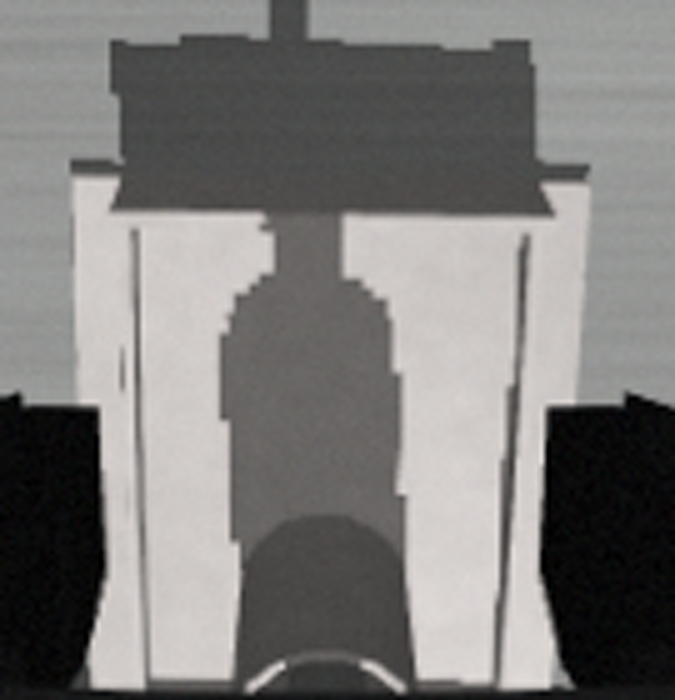

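```bash
python3 - <<'E'
from h import *
w=ld("w13.pkl")
c=lambda x,y:((x+.5)/5+210-.5,(y+.5)/5+170-.5)
for n,p,z in [("nr",(73,176),.004),("nl",(589,182),.004),("plate r top",(113,209),.036),("plate l top",(553,214),.036),("side r",(78,400),.004),("side l",(579,400),.004)]: print(n,bpw(w,c(*p),z).round(4))
E
python3 -c "
from plan import *
a=np.radians(-5)
rows([.463,.188,.24],ori([np.sin(a),0,-np.cos(a)],[0,1,0]),1,g=0)
to([.463,.188,.032],ori([np.sin(a),0,-np.cos(a)],[0,1,0]))"
```

```text
nr [0.4903 0.1256 0.004 ]
nl [0.4921 0.2545 0.004 ]
plate r top [0.4894 0.1395 0.036 ]
plate l top [0.4909 0.2407 0.036 ]
side r [0.5508 0.1239 0.004 ]
side l [0.5513 0.2549 0.004 ]
--
[-0.07, -0.09, 1.12, 0.29, 1.03, 0.12, 0.0]
shift units (cur axes) [ 0.26 11.43  0.06]  turn units [-0.07 -0.09  1.12]  min rows 11.4
```

Request:
{"method": "send_rows", "body": {
  "motion": [
    [[-0.07,-0.09,0.56,0.15,0.6,0.12,0],[0,0,0.56,0.15,0.8,0,0],[0,0,0,0.08,0.95,0,0],[0,0,0,0.08,0.95,0,0],[0,0,0,0.08,0.95,0,0]]
  ]
}}

```text
clock: 19.63
tool_pos: [0.4631, 0.1871, 0.1743]
eef_rot: [0.707, -0.032, -0.029, -0.706]
contact_force: [0.9, 1.2, 0.5]
opening: 0.501
```

Request:
{"method": "send_rows", "body": {
  "motion": [
    [[0,0,0,0.08,0.95,0,0],[0,0,0,0.08,0.95,0,0],[0,0,0,0.08,0.95,0,0],[0,0,0,0.08,0.95,0,0],[0,0,0,0.08,0.95,0,0]]
  ]
}}

```text
clock: 20.05
tool_pos: [0.4627, 0.187, 0.0788]
eef_rot: [0.707, -0.032, -0.029, -0.706]
contact_force: [-0.5, 0.2, 0.7]
opening: 0.498
```

```bash
python3 -c "
from plan import *
show()
a=np.radians(-5)
rows([.463,.189,.032],ori([np.sin(a),0,-np.cos(a)],[0,1,0]),3,g=0)"
```

```text
t20.05 p [0.4627 0.187  0.0788] x [ 0.996 -0.004 -0.086] y [-0.086 -0.001 -0.996] z [ 0.004  1.    -0.002] open 0.498
q [-0.32  0.85 -0.23  1.99  0.34  0.41  0.78] F [-0.5  0.2  0.7] M [ 0.05 -0.11  0.04]
--
[0.01, -0.02, 0.01, 0.07, 0.78, 0.03, 0.0]
[0.01, -0.02, 0.01, 0.07, 0.78, 0.03, 0.0]
[0.01, -0.02, 0.01, 0.07, 0.78, 0.03, 0.0]
```

Request:
{"method": "send_rows", "body": {
  "motion": [
    [[0,0,0,0.07,0.75,0.05,0],[0,0,0,0.06,0.7,0.05,0],[0,0,0,0.05,0.6,0,0],[0,0,0,0.01,0.15,0,0],[0,0,0,0,0,0,0]]
  ]
}}

```text
clock: 20.47
tool_pos: [0.4618, 0.1893, 0.0349]
eef_rot: [0.707, -0.031, -0.03, -0.706]
contact_force: [0.2, 0.2, 0.4]
opening: 0.498
```

```bash
python3 - <<'E'
from plan import *
from plant import imaging
show()
t=imaging.snapshot("scene");crop(t,260,480,120,300,3.6,"pics/s14.png")
show()
E
```

```text
t20.47 p [0.4618 0.1893 0.0349] x [ 0.996 -0.001 -0.087] y [-0.087 -0.002 -0.996] z [ 0.001  1.    -0.003] open 0.498
q [-0.35  0.93 -0.18  2.    0.36  0.32  0.76] F [0.2 0.2 0.4] M [ 0.06 -0.16 -0.01]
t20.52 p [0.462  0.1896 0.0355] x [ 0.996 -0.001 -0.086] y [-0.086 -0.002 -0.996] z [ 0.001  1.    -0.002] open 0.500
q [-0.35  0.93 -0.18  2.    0.36  0.32  0.76] F [ 1.  -0.4  0.9] M [ 0.01 -0.09 -0.  ]
```

View pics/s14.png

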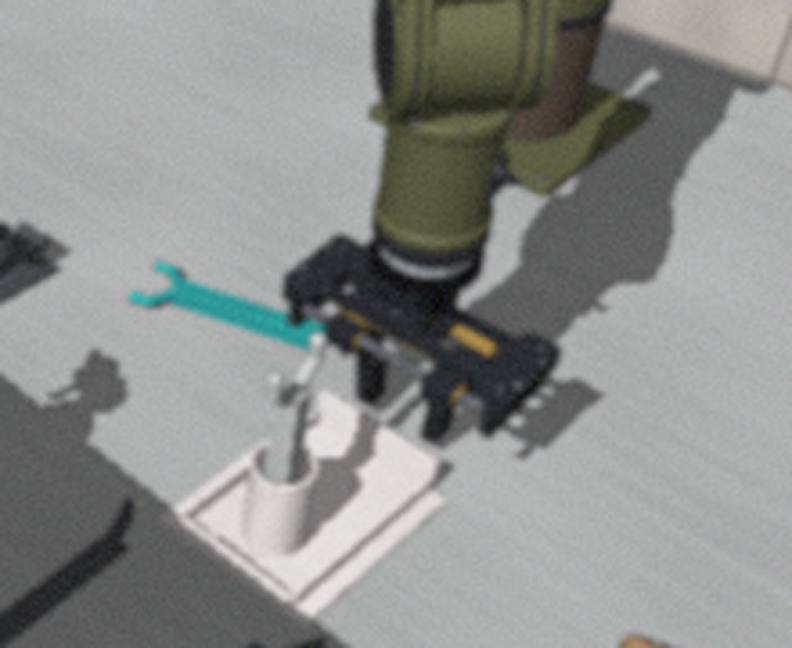

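Request:
{"method": "send_rows", "body": {
  "motion": [
    [[0,0,0,0.2,0.05,0,0],[0,0,0,0.2,0.05,0,0],[0,0,0,0.2,0.05,0,0],[0,0,0,0.15,0,0,0],[0,0,0,0.1,0,0,0]]
  ]
}}

```text
clock: 20.93
tool_pos: [0.4793, 0.19, 0.0312]
eef_rot: [0.707, -0.03, -0.03, -0.706]
contact_force: [0.9, -0.2, -0.2]
opening: 0.499
```

Request:
{"method": "send_rows", "body": {
  "motion": [
    [[0,0,0,0.1,0,0,0],[0,0,0,0.1,-0.01,0,0],[0,0,0,0.1,-0.01,0,0],[0,0,0,0.12,-0.01,0,0],[0,0,0,0.15,-0.01,0,0]]
  ]
}}

```text
clock: 21.35
tool_pos: [0.4883, 0.1896, 0.0308]
eef_rot: [0.707, -0.031, -0.032, -0.705]
contact_force: [-5.0, -1.0, 3.1]
opening: 0.499
```

```bash
python3 - <<'E'
from plan import *
from plant import imaging
show()
t=imaging.snapshot("scene");crop(t,260,480,120,300,3.6,"pics/s15.png")
show()
E
```

```text
t21.35 p [0.4883 0.1896 0.0308] x [ 0.996  0.001 -0.089] y [-0.089 -0.003 -0.996] z [-0.002  1.    -0.003] open 0.499
q [-0.32  0.95 -0.21  1.92  0.36  0.38  0.79] F [-5.  -1.   3.1] M [-0.13  0.88 -0.07]
t21.40 p [0.4898 0.1898 0.0308] x [ 0.996  0.001 -0.087] y [-0.087 -0.002 -0.996] z [-0.001  1.    -0.002] open 0.502
q [-0.32  0.95 -0.21  1.92  0.36  0.38  0.79] F [-3.5 -0.4  2. ] M [-0.13  0.52 -0.07]
```

View pics/s15.png

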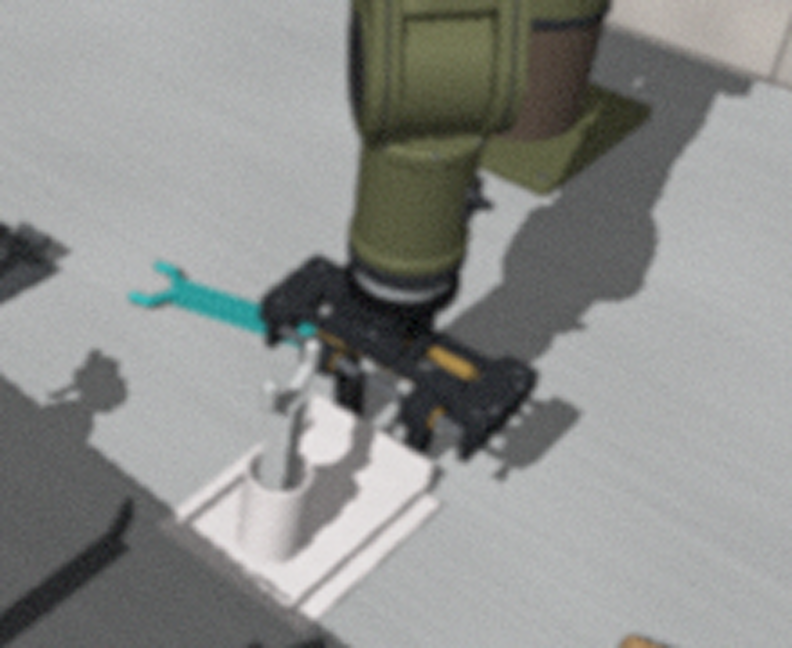

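Contact on the push plate at about 5 N; the tray follows and the fork is upright. Pushing slowly.

Request:
{"method": "send_rows", "body": {
  "motion": [
    [[0,0,0,0.15,-0.013,0,0],[0,0,0,0.18,-0.015,0,0],[0,0,0,0.22,-0.02,0,0],[0,0,0,0.25,-0.02,0,0],[0,0,0,0.25,-0.02,0,0]]
  ]
}}

```text
clock: 21.82
tool_pos: [0.5117, 0.1902, 0.0308]
eef_rot: [0.707, -0.03, -0.031, -0.706]
contact_force: [-3.3, -0.1, 1.3]
opening: 0.501
```

Request:
{"method": "send_rows", "body": {
  "motion": [
    [[0,0,0,0.25,-0.02,0,0],[0,0,0,0.25,-0.02,0,0],[0,0,0,0.25,-0.02,0,0],[0,0,0,0.25,-0.02,0,0],[0,0,0,0.25,-0.02,0,0]]
  ]
}}

```text
clock: 22.23
tool_pos: [0.5364, 0.1901, 0.0307]
eef_rot: [0.707, -0.03, -0.031, -0.706]
contact_force: [-4.6, -0.3, 3.0]
opening: 0.503
```

```bash
python3 - <<'E'
from plan import *
from plant import imaging
show()
t=imaging.snapshot("scene");crop(t,220,440,140,320,3.6,"pics/s16.png")
t=imaging.snapshot("top");crop(t,150,310,110,270,3.7,"pics/t16.png")
show()
E
```

```text
t22.23 p [0.5364 0.1901 0.0307] x [ 0.996  0.001 -0.087] y [-0.087 -0.002 -0.996] z [-0.001  1.    -0.002] open 0.503
q [-0.27  0.98 -0.24  1.78  0.35  0.5   0.84] F [-4.6 -0.3  3. ] M [ 0.02  0.91 -0.04]
t22.33 p [0.5379 0.1901 0.0307] x [ 0.996 -0.    -0.084] y [-0.084 -0.001 -0.996] z [ 0.     1.    -0.001] open 0.499
q [-0.27  0.98 -0.24  1.78  0.35  0.5   0.84] F [-0.9 -0.2  0.4] M [-0.05  0.13  0.01]
```

View pics/s16.png

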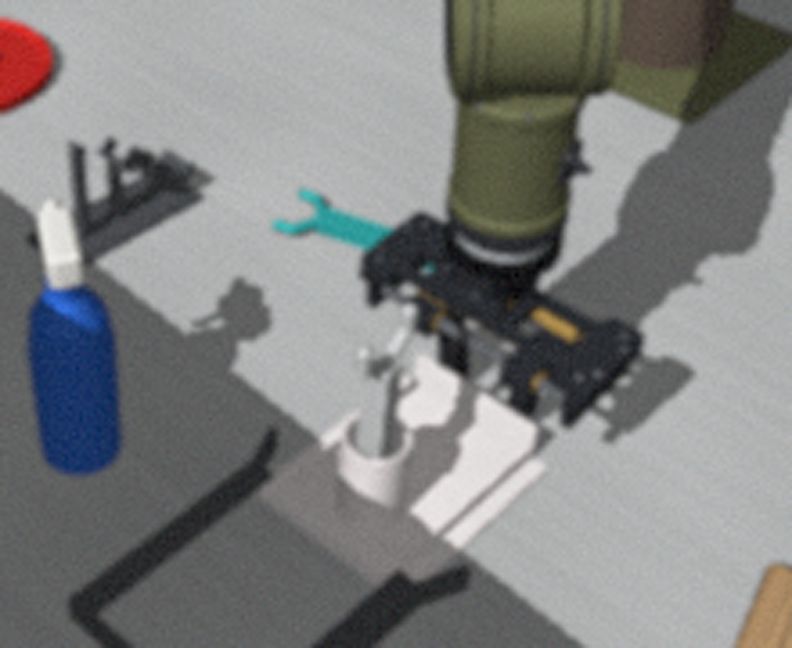

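View pics/t16.png

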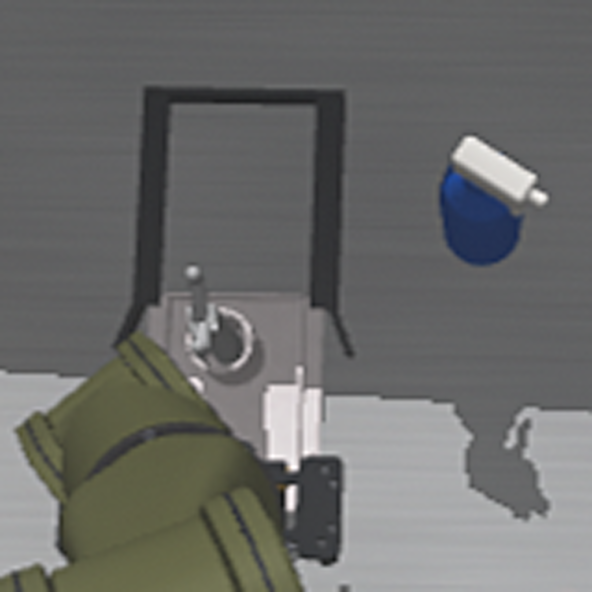

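The tray is entering the mouth, with its edges about equally under both lips, and the fork is upright. Continuing.

Request:
{"method": "send_rows", "body": {
  "motion": [
    [[0,0,0,0.15,-0.013,0,0],[0,0,0,0.2,-0.018,0,0],[0,0,0,0.25,-0.02,0,0],[0,0,0,0.25,-0.02,0,0],[0,0,0,0.25,-0.02,0,0]]
  ]
}}

```text
clock: 22.75
tool_pos: [0.5579, 0.1902, 0.0306]
eef_rot: [0.707, -0.031, -0.031, -0.706]
contact_force: [-5.3, 0.2, 3.3]
opening: 0.498
```

Request:
{"method": "send_rows", "body": {
  "motion": [
    [[0,0,0,0.25,-0.02,0,0],[0,0,0,0.25,-0.02,0,0],[0,0,0,0.25,-0.02,0,0],[0,0,0,0.25,-0.02,0,0],[0,0,0,0.25,-0.02,0,0]]
  ]
}}

```text
clock: 23.17
tool_pos: [0.5837, 0.1901, 0.0304]
eef_rot: [0.707, -0.03, -0.031, -0.706]
contact_force: [-4.1, -0.5, 3.4]
opening: 0.495
```

Request:
{"method": "send_rows", "body": {
  "motion": [
    [[0,0,0,0.25,-0.02,0,0],[0,0,0,0.25,-0.02,0,0],[0,0,0,0.25,-0.02,0,0],[0,0,0,0.25,-0.02,0,0],[0,0,0,0.25,-0.02,0,0]]
  ]
}}

```text
clock: 23.58
tool_pos: [0.6086, 0.1901, 0.0302]
eef_rot: [0.707, -0.03, -0.031, -0.706]
contact_force: [-4.8, 0.6, 2.9]
opening: 0.502
```

```bash
python3 - <<'E'
from plan import *
from plant import imaging
show()
t=imaging.snapshot("scene");crop(t,220,440,140,320,3.6,"pics/s17.png")
t=imaging.snapshot("top");crop(t,150,310,110,270,3.7,"pics/t17.png")
show()
E
```

```text
t23.58 p [0.6086 0.1901 0.0302] x [ 0.996  0.001 -0.086] y [-0.086 -0.002 -0.996] z [-0.001  1.    -0.002] open 0.502
q [-0.22  1.04 -0.28  1.56  0.34  0.67  0.93] F [-4.8  0.6  2.9] M [ 0.02  0.91 -0.02]
t23.68 p [0.6102 0.19   0.0302] x [ 0.997 -0.    -0.083] y [-0.083 -0.001 -0.997] z [ 0.     1.    -0.001] open 0.497
q [-0.22  1.04 -0.27  1.56  0.34  0.67  0.93] F [-1.4  0.1  0.6] M [-0.03  0.1  -0.01]
```

View pics/s17.png

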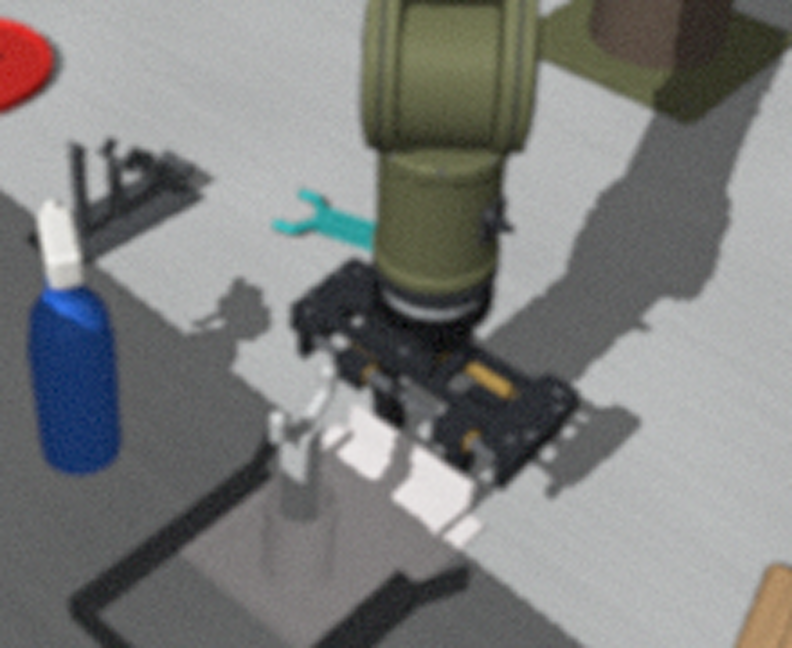

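View pics/t17.png

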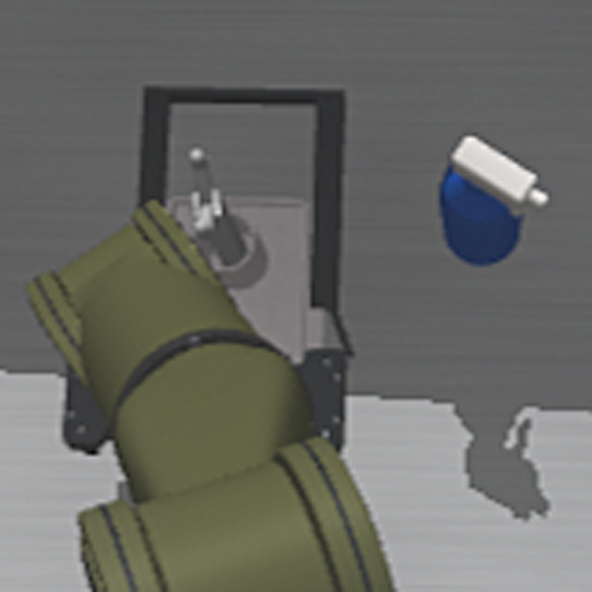

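Request:
{"method": "send_rows", "body": {
  "motion": [
    [[0,0,0,0.15,-0.013,0,0],[0,0,0,0.2,-0.018,0,0],[0,0,0,0.25,-0.02,0,0],[0,0,0,0.25,-0.02,0,0],[0,0,0,0.25,-0.02,0,0]]
  ]
}}

```text
clock: 24.1
tool_pos: [0.6305, 0.1901, 0.0301]
eef_rot: [0.707, -0.03, -0.031, -0.706]
contact_force: [-4.2, 0.8, 2.6]
opening: 0.5
```

Request:
{"method": "send_rows", "body": {
  "motion": [
    [[0,0,0,0.25,-0.02,0,0],[0,0,0,0.25,-0.02,0,0],[0,0,0,0.25,-0.02,0,0],[0,0,0,0.25,-0.02,0,0],[0,0,0,0.25,-0.02,0,0]]
  ]
}}

```text
clock: 24.52
tool_pos: [0.6559, 0.1902, 0.03]
eef_rot: [0.707, -0.03, -0.031, -0.706]
contact_force: [-4.8, 0.2, 3.8]
opening: 0.502
```

Request:
{"method": "send_rows", "body": {
  "motion": [
    [[0,0,0,0.25,-0.02,0,0],[0,0,0,0.2,-0.018,0,0],[0,0,0,0.18,-0.015,0,0],[0,0,0,0.15,-0.013,0,0],[0,0,0,0.15,-0.013,0,0]]
  ]
}}

```text
clock: 24.93
tool_pos: [0.6742, 0.1902, 0.0299]
eef_rot: [0.707, -0.03, -0.031, -0.706]
contact_force: [-4.7, 0.2, 2.7]
opening: 0.498
```

```bash
python3 - <<'E'
from plan import *
from plant import imaging
show()
t=imaging.snapshot("scene");crop(t,220,440,140,320,3.6,"pics/s18.png")
t=imaging.snapshot("top");crop(t,150,310,110,270,3.7,"pics/t18.png")
show()
E
```

```text
t24.93 p [0.6742 0.1902 0.0299] x [ 0.996  0.001 -0.087] y [-0.087 -0.002 -0.996] z [-0.001  1.    -0.002] open 0.498
q [-0.19  1.11 -0.3   1.33  0.32  0.83  1.  ] F [-4.7  0.2  2.7] M [0.02 0.9  0.  ]
t25.03 p [0.675  0.1901 0.0299] x [ 0.996  0.    -0.085] y [-0.085 -0.001 -0.996] z [-0.     1.    -0.001] open 0.500
q [-0.19  1.11 -0.29  1.33  0.32  0.83  1.  ] F [-3.7  0.7  1.6] M [-0.01  0.4  -0.01]
```

View pics/s18.png

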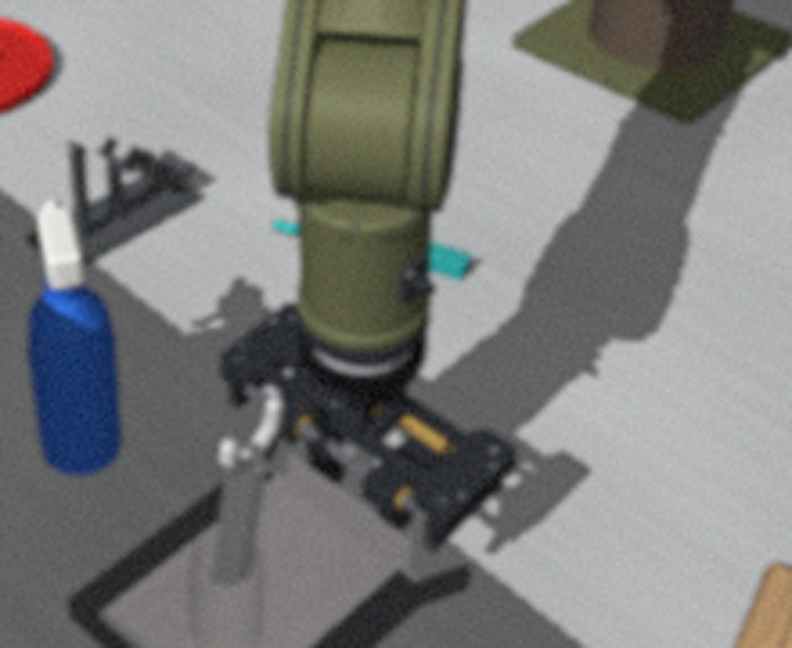

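View pics/t18.png

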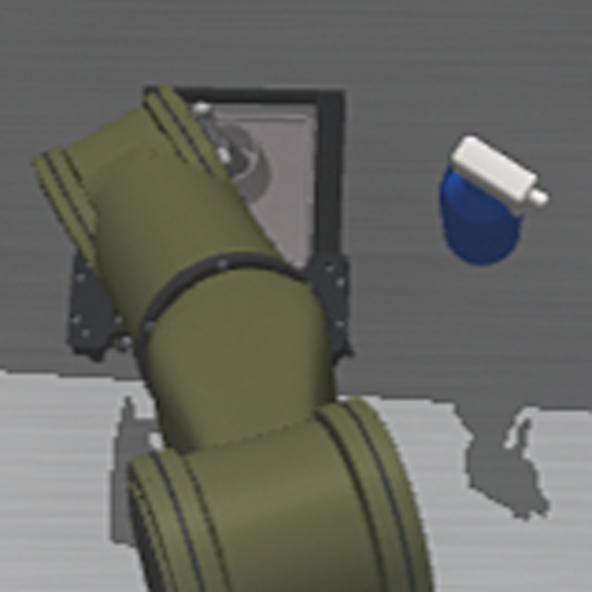

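About 10–15 mm left. Small steps, watching the force.

Request:
{"method": "send_rows", "body": {
  "motion": [
    [[0,0,0,0.12,-0.01,0,0],[0,0,0,0.12,-0.01,0,0],[0,0,0,0.12,-0.01,0,0],[0,0,0,0.1,-0.01,0,0],[0,0,0,0.1,-0.01,0,0]]
  ]
}}

```text
clock: 25.45
tool_pos: [0.6854, 0.1902, 0.0299]
eef_rot: [0.707, -0.03, -0.031, -0.706]
contact_force: [-4.9, 0.2, 2.5]
opening: 0.5
```

Request:
{"method": "send_rows", "body": {
  "motion": [
    [[0,0,0,0.06,-0.005,0,0],[0,0,0,0.06,-0.005,0,0],[0,0,0,0.06,-0.005,0,0],[0,0,0,0.03,0,0,0],[0,0,0,0,0,0,0]]
  ]
}}

```text
clock: 25.87
tool_pos: [0.6876, 0.1902, 0.0298]
eef_rot: [0.707, -0.032, -0.032, -0.705]
contact_force: [-8.6, -0.9, 5.1]
opening: 0.503
```

Request:
{"method": "send_rows", "body": {
  "motion": [
    [[0,0,0,0.04,0,0,0],[0,0,0,0.04,0,0,0],[0,0,0,0,0,0,0],[0,0,0,0,0,0,0],[0,0,0,0,0,0,0]]
  ]
}}

```text
clock: 26.28
tool_pos: [0.6877, 0.1903, 0.0298]
eef_rot: [0.707, -0.033, -0.034, -0.705]
contact_force: [-11.8, -1.0, 8.8]
opening: 0.499
```

```bash
python3 - <<'E'
from plan import *
from plant import imaging
show()
t=imaging.snapshot("top");crop(t,150,310,110,270,3.7,"pics/t19.png")
t=imaging.snapshot("scene");crop(t,220,440,140,320,3.6,"pics/s19.png")
show()
E
```

```text
t26.28 p [0.6877 0.1903 0.0298] x [ 0.996  0.001 -0.094] y [-0.094 -0.003 -0.996] z [-0.001  1.    -0.003] open 0.499
q [-0.19  1.13 -0.3   1.27  0.32  0.88  1.02] F [-11.8  -1.    8.8] M [-0.24  2.33 -0.02]
t26.38 p [0.6877 0.1902 0.0297] x [ 0.996  0.001 -0.094] y [-0.094 -0.003 -0.996] z [-0.001  1.    -0.003] open 0.501
q [-0.19  1.13 -0.3   1.27  0.32  0.88  1.02] F [-11.8  -0.7   8.4] M [-0.21  2.34 -0.08]
```

View pics/t19.png

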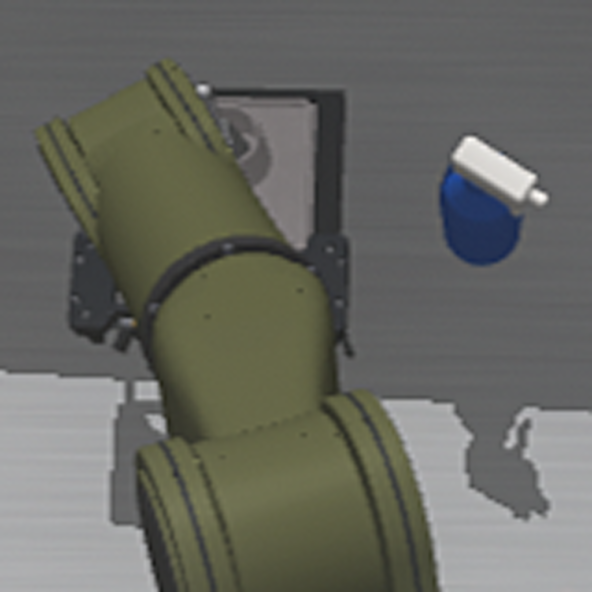

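View pics/s19.png

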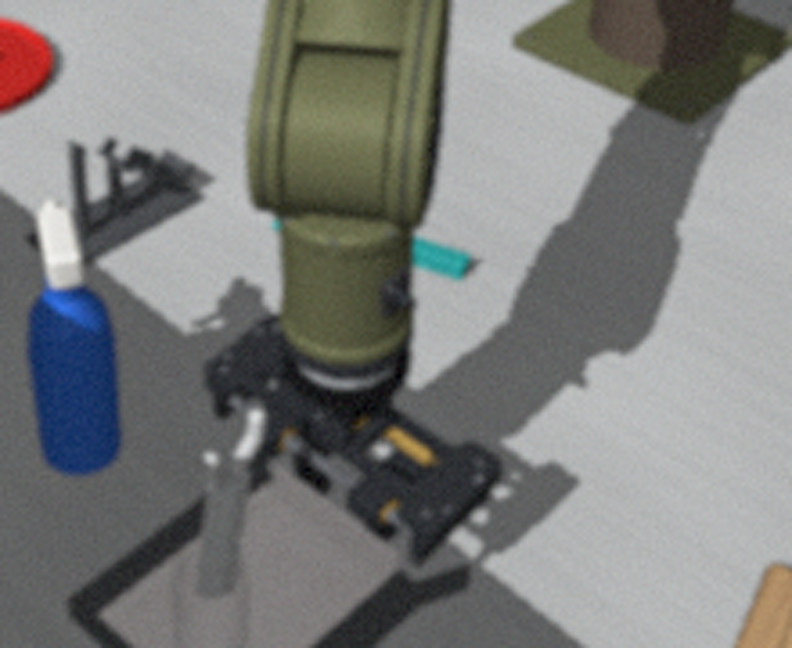

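Force climbs to 12 N with no motion, and the tray's far edge meets the back stop in the top view. I'll back off gently, then up and away.

Request:
{"method": "send_rows", "body": {
  "motion": [
    [[0,0,0,-0.1,0.01,0,0],[0,0,0,-0.2,0.02,0,0],[0,0,0,-0.4,0.03,0,0],[0,0,0,-0.6,0.05,0,0],[0,0,0,-0.8,0.06,0,0]]
  ]
}}

```text
clock: 26.8
tool_pos: [0.6516, 0.1897, 0.0302]
eef_rot: [0.707, -0.029, -0.028, -0.706]
contact_force: [-0.1, -0.0, 0.1]
opening: 0.499
```

Request:
{"method": "send_rows", "body": {
  "motion": [
    [[0,0,0,-0.9,0,0,0],[0,0,0,-0.9,-0.3,0,0],[0,0,0,-0.9,-0.6,0,0],[0,0,0,-0.9,-0.8,0,0],[0,0,0,-0.9,-0.9,0,0]]
  ]
}}

```text
clock: 27.22
tool_pos: [0.5646, 0.19, 0.0898]
eef_rot: [0.707, -0.029, -0.029, -0.706]
contact_force: [0.3, -0.3, -0.7]
opening: 0.497
```

Request:
{"method": "send_rows", "body": {
  "motion": [
    [[0,0,0,-0.9,-0.9,0,0],[0,0,0,-0.9,-0.9,0,0],[0,0,0,-0.9,-0.9,0,0],[0,0,0,-0.5,-0.9,0,0],[0,0,0,0,-0.5,0,0]]
  ]
}}

```text
clock: 27.63
tool_pos: [0.5075, 0.1911, 0.1791]
eef_rot: [0.707, -0.028, -0.03, -0.706]
contact_force: [-0.7, -0.1, 0.3]
opening: 0.5
```

```bash
python3 - <<'E'
from plan import *
from plant import imaging
imaging.snapshot("wrist"); show()
t=imaging.snapshot("top");crop(t,150,310,110,270,4,"pics/t20.png");pickle.dump(t,open("t20.pkl","wb"));cv2.imwrite("pics/t20f.png",t["img"][:,:,::-1])
t=imaging.snapshot("scene");crop(t,180,400,140,360,3.2,"pics/s20.png");pickle.dump(t,open("s20.pkl","wb"))
show()
E
```

```text
t27.68 p [0.5098 0.1913 0.1801] x [ 0.997  0.001 -0.079] y [-0.079  0.001 -0.997] z [-0.001  1.     0.001] open 0.502
q [-0.23  0.73 -0.33  1.81  0.27  0.72  0.87] F [ 1.2 -0.   1.3] M [ 0.05 -0.1   0.03]
t27.78 p [0.5095 0.1905 0.1773] x [ 0.997 -0.    -0.082] y [-0.082 -0.    -0.997] z [ 0.  1. -0.] open 0.502
q [-0.23  0.73 -0.33  1.81  0.27  0.72  0.87] F [-0.1 -0.9 -0.7] M [ 0.02 -0.06  0.05]
```

View pics/t20.png

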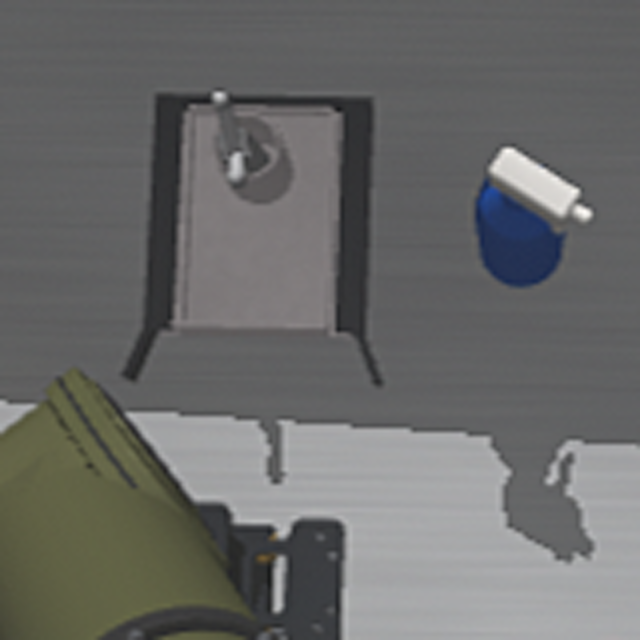

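View pics/s20.png

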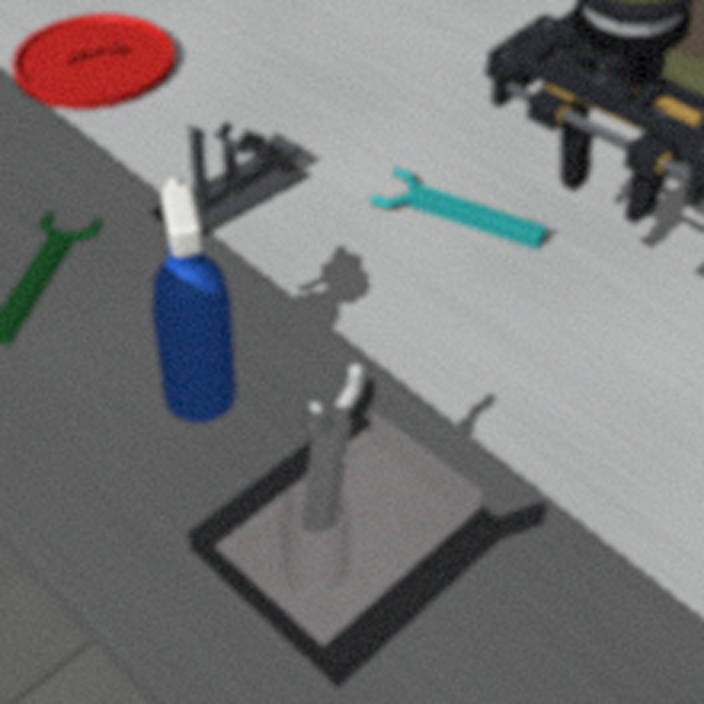

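View pics/t20f.png

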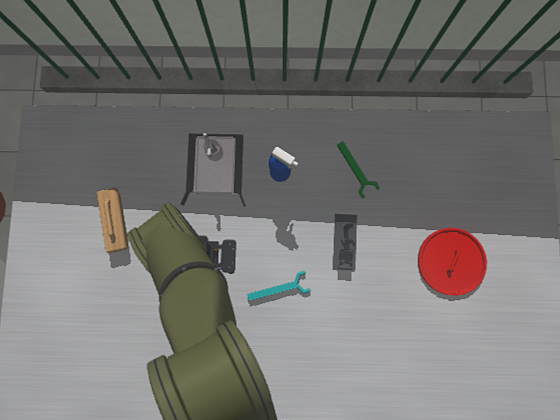

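Tray edge sits level with the mouth, fork upright, bystanders at the same pixels as at the start. One numeric check, then I hand in.

```bash
python3 - <<'E'
from plan import *
from plant import job
t=ld("t20.pkl"); c=lambda x,y:((x+.5)/4+150-.5,(y+.5)/4+110-.5)
print("plate bottom?",bp(t,c(176,328),.036),bp(t,c(335,331),.036),"far rim",bp(t,c(190,108),.02),bp(t,c(338,110),.02),"stop inner",bp(t,c(200,104),.02))
print("tips",bp(t,c(219,97),.168),bp(t,c(236,160),.168))
a=ld("top0.pkl")["img"].astype(int);b=t["img"].astype(int)
for n,(x0,x1,y0,y1) in dict(bottle=(262,302,140,185),lid=(412,492,225,302),brush=(92,125,183,255)).items(): print(n,np.abs(a-b)[y0:y1,x0:x1].mean().round(2))
s,p,R=st(); print(s["contact_force"],np.abs(s["qd"]).max())
job.finish_job()
E
```

```text
plate bottom? [0.69735634 0.23874391 0.036     ] [0.69696923 0.13169681 0.036     ] far rim [0.85557774 0.23908617 0.02      ] [0.85556892 0.13626911 0.02      ] stop inner [0.85854692 0.23225697 0.02      ]
tips [0.81621643 0.19252239 0.168     ] [0.77679908 0.18058118 0.168     ]
bottle 7.4
lid 7.95
brush 7.94
[-0.11531529 -0.94693632 -0.69537236] 0.033366339349281904
the job is handed in; nothing more can be done
```

The pole fork is standing upright in the cup, and the loaded tray is home in the holder against its back stop. I handed the job in at about 28 s; the interface gives no verdict.

**What I did:**
- I gripped the fork about 116 mm from its foot and lifted it straight off the rest.
- I turned it upright and lowered it into the cup. The force reading showed the foot on the cup's floor. I eased back about 1 mm, opened the fingers and withdrew.
- I pushed the tray in with the half-open fingers at 4–5 N. At the end the force rose to about 12 N with no further movement. I then backed off, clear of everything.

**Last checks:**
- **Tray:** the push plate measures x ≈ 0.697 m, with the holder mouth at about 0.699 m. The far rim is about 3 mm from the stop. The tray looks square, about 2–3 mm off centre at most, and flat.
- **Fork:** it stands in the cup with no visible contact with the robot. My prong-tip readings from the last top picture put the head's middle about (0.797, 0.187) m, some 18 mm nearer the robot than where I expect the cup. That could be a lean of up to about 7 degrees or a wrong pixel for one of the tips; the limit is 26 degrees.
- **Spray bottle, bucket lid and scrub brush:** they look to be where they were. The average pixel differences of 7–8 from the first picture I took as noise, but I had no reference patch to compare with.

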